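Rebuild the bearing stack of a belt-grinder contact wheel

ROBOT

A 6-joint arm with a two-finger parallel gripper is mounted at the origin on the work surface. World frame = base frame: x ahead of the robot, y to its left, z up, the work surface at z = 0. Lengths are in m, angles in rad, forces in N, time in s.
With the tool pointing down it reaches from about 0.3 to 0.85 m from the base axis. Payload 4.2 kg.
Tool frame: the origin (TCP) lies midway between the tips of the shut fingers; the grasp point (between the pads) lies 19 mm behind it; x points along the fingers, y is the direction in which the jaws open and shut, and the axes are right-handed (so a half turn about x gives the same grasp; the last joint's range is limited). The gripper opens to 91 mm and grips with 3 to 60 N. Pads are 32 mm wide; open, the fingers measure 118 mm over their backs; the gripper's body (76 mm by 178 mm) begins 60 mm behind the grasp point.
Start: joints at [1.08, 0.32, 1.565, -0, 1.257, -0.02], TCP at [0.261, 0.512, 0.214] pointing down, gripper open.
Joint ranges: [-3.11, 3.11], [-0.84, 2.01], [0.21, 2.61], [-1.34, 4.49], [0.05, 2.63], [-2.56, 2.56]. Speed limits (rad/s): [2.57, 2.57, 3.14, 3.14, 3.14, 3.14].

INTERFACE

Orientations are given as a 3x3 rotation matrix whose columns are the frame's x, y, z axes.
In Python, from workcell import env, snapshot gives the robot as it stands.
- The arm moves only by the tool play_rows, never from a script. Its argument "deltas" is a list of rows, each a list of 3 entries, a list of its own where there are three numbers: the turn, a rotation vector about the world's x, y, z in rad, then the shift along the world's x, y, z in cm, then the closure, from -1 (fully open) to 1 (shut). In form: [[[wx, wy, wz], [tx, ty, tz], claw], ...]. A call has exactly 5 rows; each row is the pose to reach, as a shift and turn from the pose measured when the call began; what a row does not reach only later rows make up. A row lasts 1/10 s, in which the tool goes at most 50 mm and 8.59 degrees, less where a joint would pass 70% of its speed; a pose out of reach is approached as far as the arm can. A call with a gripper value outside its range is refused whole. The fingers move at their own pace and stop on an object; the grip force is fixed at half the most. Time passes only in rows, so rows that repeat a pose let the fingers close, or fill a call up. It gives the time, the measured TCP pose, the force and the opening at its end, in the units of the state.
- env.get_obs(): the state, without advancing time (a new reading comes with each control period).
- snapshot(name): name is "scene" or "top" or "wrist"; returns a dict with "pixels" (400x640x3 uint8, red, green, blue), "range_z" (400x640 float32, m along the optical axis (not along the pixel's ray), 0 where there is no reading), "intrinsics" (3x3 intrinsics, pixels), "k1" (the pictures are not rectified: a ray, as slopes to the right and down, at radius r is drawn at 1 + k1 r^2 times it, then the intrinsics apply), "R" (3x3) and "t" (3): a world point X has camera coordinates R X + t; the wrist camera has in their place "T_tool_cam" (4x4, takes a point from camera to tool coordinates, whose origin is the TCP and whose axes are the tool frame's). Camera axes: x right, y down, z forward; pixel columns grow to the right and rows downward; lengths in m; the calibration is good to about 2 mm. A picture is of the moment at which its call begins: read the wrist's pose just before it.
- env.close_job(): hands the job in, once; it reports no verdict.
The state is a dict: "time_s": time; "qpos": joint angles; "joint_vel": joint speeds; "joint_efforts": joint torques, N m; "position": TCP position; "tcp_rot": TCP orientation; "force": force on the tool from outside, world axes, zero at the start; "wrist_torque": the same for the moment, N m; "finger_gap": finger opening in m.
Only numpy, scipy, OpenCV 4.12 (cv2) and the standard library are available. Lean on these libraries where they do the work, as an engineer would, in place of code of your own. Each camera call takes 0.05 s, during which the arm holds its last target.

TASK

Rebuild the hub of the belt grinder's rubber-tyred contact wheel that lies on the plywood board: drop the bright metal-shielded bearing into its bore first, then the brass spacer ring, then the blue-sealed bearing, each lying flat on the one below, and close the bore with the red dust cover, its spigot in the bore and its flange flat on the hub. The rusty old bearing is scrap: leave it, the drive wheel, the hammer and the grease tin where they lie.

Things in the scene. Friction and masses are not known exactly. Their poses are not given: they have to be found in the camera images.
- contact_wheel: Target: wheel with black rubber tyre, 150 mm diameter, flat on a fixed 170 mm square, 12 mm plywood board. Origin: on its axis at bench height, z up. Above it: tyre top 62 mm, flat face of the hub boss (66 mm diameter) 68 mm. The hub's 50 mm bore, 3 mm chamfer at its mouth, is 50 mm deep: solid floor at 18 mm. The 47 mm parts have 1.5 mm play all round and, oiled, slide down by their weight.
- shielded_bearing: New bearing with silvery metal shields and bright steel races: 47 mm diameter, 20 mm hole, 14 mm high, 106 g, same both ways up, flat on the 3 mm grey bench mat. Goes in first; seated, its origin is 25 mm above the contact wheel's origin. Origin: its middle, at half height (10 mm above the bench at the start); z along its axis.
- spacer: Plain brass ring: 47 mm outer and 39 mm inner diameter, 16 mm high, 70 g, same both ways up, flat on the 3 mm grey bench mat. Goes in second; seated, its origin is 40 mm above the contact wheel's origin. Origin: its middle, at half height (11 mm above the bench at the start); z along its axis.
- sealed_bearing: New bearing with bright blue rubber seals between bright steel races: 47 mm diameter, 20 mm hole, 14 mm high, 106 g, same both ways up, flat on the 3 mm grey bench mat. Goes in third; seated, its origin is 55 mm above the contact wheel's origin. Origin: its middle, at half height (10 mm above the bench at the start); z along its axis.
- cover: Red dust cover, goes on last; lies upright on its spigot on the 3 mm mat. From below: spigot 47 mm diameter, 5 mm high; flange 66 mm diameter, 5 mm thick (5 to 10 mm above the origin); neck to grip, 34 mm diameter, 14 mm high (10 to 24 mm); 60 g. Origin: centre of the spigot's underside, z up; home, it is 63 mm above the contact wheel's origin, the flange on the hub face.
- old_bearing: The worn-out bearing, rusty brown all over, same size as the new ones (47 mm by 14 mm), lying flat on the mat among the parts. Scrap: not to be used or moved. Origin: its middle, 10 mm above the bench.
- drive_wheel: Bystander: bare grey metal drive wheel without a tyre, 100 mm diameter, 60 mm high with its hub, 1 kg, lying loose. Origin: centre of its underside.
- hammer: Bystander: hammer with wooden handle, 280 mm long and 26 mm high, lying flat and loose across the far side of the bench. Origin: middle of its length at bench height; x along the handle towards the head.
- grease_tin: Bystander: round green tin, 72 mm diameter, 50 mm high, standing loose. Origin: centre of its underside.
Things that resemble listed ones, but are neither listed nor needed, are in the scene too. What is shaped like the shielded_bearing but green is not meant. Leave any turquoise look-alike of the spacer alone.

How it is judged:
By the outcome, as a careful person would: the job done as asked, in the order asked, and still so for the second after the job is handed in, with the robot touching nothing.
It also fails if it takes over 104 s, if anything falls off the work surface, if the arm or the gripper's body presses on something with over 40 N, if the wrist force passes 120 N, or if a joint passes its speed limit or range.

## Working session

There is one attempt and no reset: what is moved stays moved. The work goes in short steps, Python scripts to look and compute and a tool call to move; the robot and the scene stay as the last step left them, time stands still between calls to the robot, and variables do not carry over. Pictures are saved under pics/ and viewed, and the job is handed in when it is done.

Besides the shell and the picture viewer there is one more tool, called after "Emit:" as name(argument=value, ...) on one line, values as JSON. play_rows: Moves the arm, as the interface text tells. Its arguments: {"type":"object","properties":{"deltas":{"type":"array","items":{"type":"array"}}},"required":["deltas"]}

```bash
ls; mkdir -p pics; python3 - <<'E'
from workcell import env, snapshot
import cv2,numpy as np,pickle
o=env.get_obs(); print({k:np.round(v,3).tolist() for k,v in o.items()})
for n in ("scene","top"):
    s=snapshot(n); pickle.dump(s,open(f'pics/{n}0.pkl','wb'))
    cv2.imwrite(f'pics/{n}0.png',s['pixels'][:,:,::-1]); print(n,s['intrinsics'],s['k1'],s['R'],s['t'])
E
```

```text
pics
{'time_s': 0.0, 'qpos': [1.08, 0.32, 1.566, -0.0, 1.257, -0.02], 'joint_vel': [-0.001, 0.001, 0.0, -0.001, 0.001, -0.0], 'joint_efforts': [-0.001, -41.244, -23.197, 0.073, 0.045, -0.0], 'position': [0.261, 0.512, 0.213], 'tcp_rot': [[-0.001, 0.454, 0.891], [-0.002, 0.891, -0.454], [-1.0, -0.002, -0.0]], 'force': [-0.666, -0.572, -0.243], 'wrist_torque': [0.026, 0.037, 0.013], 'finger_gap': 0.092}
scene [[468.72907514   0.         318.11426157]
 [  0.         468.72907514 192.56559067]
 [  0.           0.           1.        ]] -0.11086621099982814 [[-0.3178591   0.94807713  0.01074014]
 [ 0.60438028  0.21133077 -0.76815609]
 [-0.73054094 -0.23767428 -0.64017253]] [ 0.17004709 -0.2888538   1.47277594]
top [[416.6283844    0.         320.47645906]
 [  0.         416.6283844  200.52727201]
 [  0.           0.           1.        ]] -0.02402627143242573 [[-0.02060545 -0.99956272 -0.02120823]
 [-0.99626719  0.02230687 -0.0833912 ]
 [ 0.08382783  0.01941075 -0.99629118]] [0.01848066 0.5568008  1.00575828]
```

View pics/scene0.png

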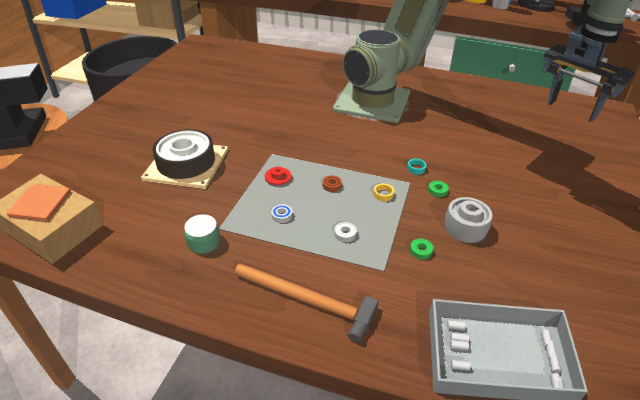

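View pics/top0.png

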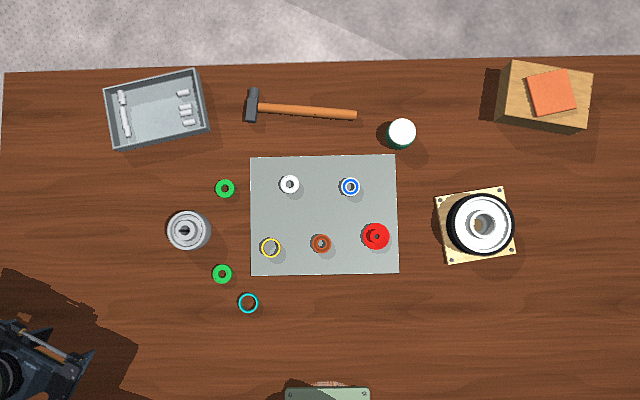

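```bash
cat > h.py <<'E'
import numpy as np,cv2,pickle
def cam(s,pos=None,rot=None):
    if 'T_tool_cam' in s:
        T=np.eye(4);T[:3,:3]=rot;T[:3,3]=pos
        W=T@s['T_tool_cam']; return W[:3,:3],W[:3,3]
    return s['R'].T,-s['R'].T@s['t']
def slopes(s,uv):
    uv=np.asarray(uv,float).reshape(-1,1,2)
    return cv2.undistortPoints(uv,s['intrinsics'],np.array([s['k1'],0,0,0,0.])).reshape(-1,2)
def onplane(s,uv,z,pos=None,rot=None):
    A,c=cam(s,pos,rot); d=slopes(s,uv); d=np.c_[d,np.ones(len(d))]@A.T
    return c+d*((z-c[2])/d[:,2])[:,None]
def cloud(s,pos=None,rot=None):
    A,c=cam(s,pos,rot); v,u=np.mgrid[:400,:640]; d=slopes(s,np.c_[u.ravel(),v.ravel()])
    P=np.c_[d,np.ones(len(d))]*s['range_z'].reshape(-1,1)
    return (P@A.T+c).reshape(400,640,3)
def proj(s,X,pos=None,rot=None):
    A,c=cam(s,pos,rot); p=(np.atleast_2d(X)-c)@A
    r,_=cv2.projectPoints(p,np.zeros(3),np.zeros(3),s['intrinsics'],np.array([s['k1'],0,0,0,0.])); return r.reshape(-1,2)
def circ(P):
    P=np.asarray(P)[:,:2]; A=np.c_[2*P,np.ones(len(P))]; b=(P**2).sum(1)
    x=np.linalg.lstsq(A,b,rcond=None)[0]; return x[:2],np.sqrt(x[2]+x[:2]@x[:2])
E
python3 - <<'E'
from h import *
t=pickle.load(open('pics/top0.pkl','rb'));s=pickle.load(open('pics/scene0.pkl','rb'))
a=cv2.resize(t['pixels'][140:280,240:400,::-1],None,fx=5,fy=4*1.25,interpolation=cv2.INTER_CUBIC)[:600]
cv2.imwrite('pics/z1.png',a)
b=np.hstack([cv2.resize(t['pixels'][170:280,420:530,::-1],(390,390)),cv2.resize(s['pixels'][110:200,135:235,::-1],(400,390))])
cv2.imwrite('pics/z2.png',b)
# known heights check + coarse
C=cloud(t);D=cloud(s)
for n,(u,v),z in [('mat',(300,215),.003),('shield',(283,184),.017),('blue',(350,182),.017),('tyre',(482,197),.062),('hub',(482,206),.068),('borefloor',(485,226),.018),('red',(376,236),.027),('table',(300,320),0)]:
    print(n,C[v,u].round(4),onplane(t,[(u,v)],z)[0].round(4))
E
```

```text
mat [0.5234 0.0591 0.0037] [0.5234 0.0592 0.003 ]
shield [0.6014 0.0997 0.0147] [0.6012 0.0995 0.017 ]
blue [ 0.6019 -0.0677  0.0196] [ 0.6023 -0.0679  0.017 ]
tyre [ 0.5535 -0.3764  0.0636] [ 0.5536 -0.3769  0.062 ]
hub [ 0.5329 -0.3794  0.0523] [ 0.5319 -0.3736  0.068 ]
borefloor [ 0.4856 -0.3976  0.0159] [ 0.4856 -0.3968  0.018 ]
red [ 4.668e-01 -1.302e-01 -3.000e-04] [ 0.4669 -0.1272  0.027 ]
table [ 0.2633  0.0638 -0.001 ] [0.2635 0.0638 0.    ]
```

View pics/z1.png

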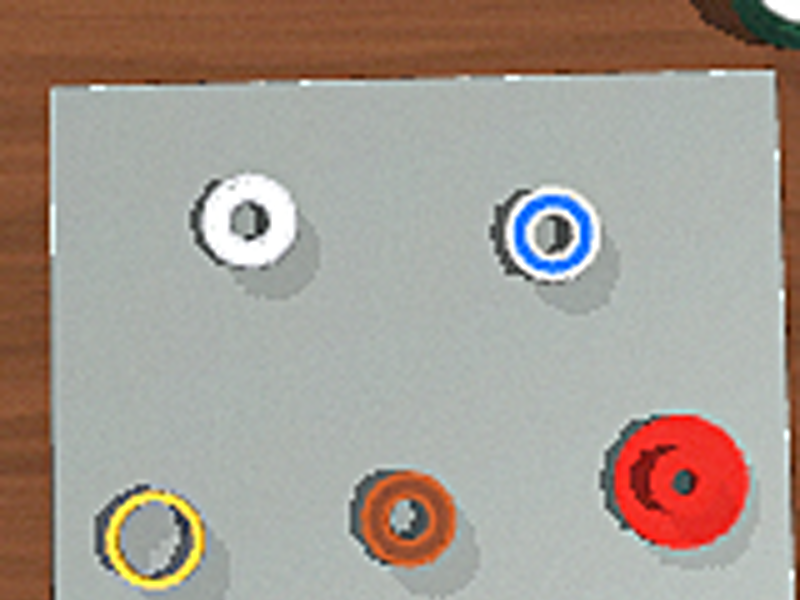

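View pics/z2.png

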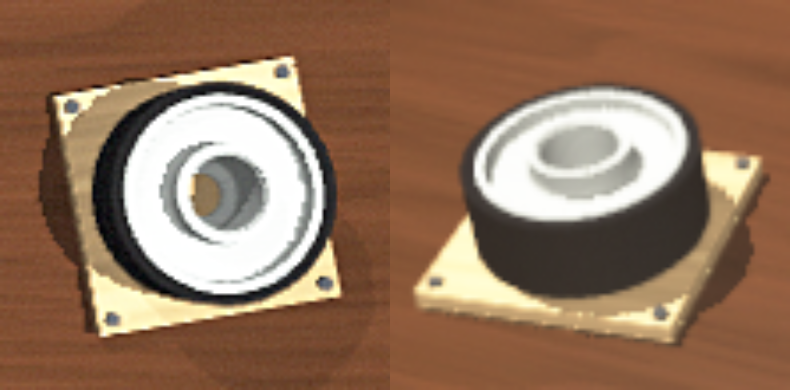

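```bash
cat > meas.py <<'E'
from h import *
t=pickle.load(open('pics/top0.pkl','rb'))
hsv=cv2.cvtColor(t['pixels'],cv2.COLOR_RGB2HSV)
def m(lo,hi): return cv2.inRange(hsv,np.array(lo),np.array(hi))
masks={'shield':(m((0,0,215),(180,40,255)),(289,184),.017),
'blue':(m((0,0,215),(180,40,255))|m((100,120,120),(125,255,255)),(350,187),.017),
'brass':(m((20,120,120),(35,255,255)),(271,247),.019),
'red':(m((0,180,150),(5,255,255))|m((175,180,150),(180,255,255)),(376,236),.013)}
for n,(mk,(u,v),z) in masks.items():
    w=np.zeros_like(mk); w[v-24:v+24,u-24:u+24]=mk[v-24:v+24,u-24:u+24]
    cs,_=cv2.findContours(w,cv2.RETR_EXTERNAL,cv2.CHAIN_APPROX_NONE); c=max(cs,key=cv2.contourArea)
    P=onplane(t,c.reshape(-1,2),z); print(n,len(c),*[x.round(4) for x in circ(P)], 'pix',cv2.fitEllipse(c)[0],cv2.fitEllipse(c)[1])
E
python3 meas.py; python3 - <<'E'
from h import *
t=pickle.load(open('pics/top0.pkl','rb'))
C=cloud(t)
# wheel: hull of white disc? hub face via cloud z
for lo,hi in ((.066,.071),(.060,.0645)):
    M=(C[...,2]>lo)&(C[...,2]<hi)&(abs(C[...,0]-.5)<.12)&(abs(C[...,1]+.38)<.12)
    print(M.sum(),C[M].mean(0),np.ptp(C[M][:,:2],axis=0))
g=C[205:245,460:505:1,2]; 
print((g[::3,::2]*1000).round().astype(int))
E
```

```text
shield 50 [0.6018 0.0834] 0.0219 pix (289.41485595703125, 183.59103393554688) (17.216251373291016, 17.72733497619629)
blue 51 [ 0.5918 -0.0682] 0.0224 pix (350.2541809082031, 186.193359375) (17.911056518554688, 18.026081085205078)
brass 52 [0.4439 0.1323] 0.0229 pix (270.47003173828125, 247.55838012695312) (18.49302101135254, 18.812131881713867)
red 74 [ 0.4672 -0.1277] 0.0314 pix (375.5796813964844, 235.92791748046875) (25.358957290649414, 25.655691146850586)
218 [ 0.49018426 -0.37599793  0.06788255] [0.12932004 0.13411204]
965 [ 0.48920322 -0.37470643  0.06186335] [0.14889053 0.14913779]
[[60 61 61 59 54 53 53 54 55 57 55 54 52 56 54 51 52 55 51 58 60 59 61]
 [65 62 53 51 51 52 54 55 52 51 50 56 55 57 55 51 56 55 55 51 57 61 60]
 [59 56 53 52 54 56 55 52 58 68 70 73 68 68 67 55 53 53 53 54 52 55 58]
 [53 52 55 54 54 54 56 68 65 66 40 45 54 61 66 69 66 53 51 54 56 54 54]
 [55 55 54 56 49 56 64 68 16 18 18 18 25 40 48 59 65 66 56 55 55 53 54]
 [55 52 53 54 49 63 66  7 12 13 17 19 17 25 37 48 61 66 66 51 51 53 54]
 [53 54 56 51 54 66 67 13 11 11 12 19 17 18 29 46 55 67 67 56 52 59 54]
 [56 53 56 56 53 67 66 12 10 13 10 17 18 15 33 45 57 63 67 52 54 51 55]
 [55 54 53 57 59 65 71 13 12 12 17 19 15 24 40 49 62 68 64 54 53 52 50]
 [57 52 55 55 53 58 67 69 66 17 17 18 25 36 53 63 69 69 52 55 55 54 53]
 [63 53 56 53 55 54 54 61 71 63 69 65 65 66 62 68 69 51 54 55 54 48 55]
 [61 61 54 54 53 53 51 56 54 56 56 68 68 69 53 53 53 56 52 54 51 53 60]
 [61 64 61 53 55 56 53 52 56 54 53 55 57 54 57 49 56 55 55 51 54 60 61]
 [63 62 65 66 54 55 52 53 54 57 53 50 53 54 53 55 55 53 54 58 62 65 65]]
```

```bash
cat > look.py <<'E'
import sys
from workcell import env, snapshot
from h import *
n,name=sys.argv[1],sys.argv[2]
o=env.get_obs(); s=snapshot(n); s['pos']=np.array(o['position']);s['rot']=np.array(o['tcp_rot'])
pickle.dump(s,open(f'pics/{name}.pkl','wb')); cv2.imwrite(f'pics/{name}.png',s['pixels'][:,:,::-1])
print(o['time_s'],s['pos'].round(4),s['rot'].round(3).tolist(),np.round(o['force'],1),o['finger_gap'],np.round(o['qpos'],2))
if n=='wrist': print(s['T_tool_cam'].round(4),s['intrinsics'][0,0],s['k1'])
E
python3 look.py wrist w0
```

```text
0.1 [0.2606 0.5121 0.2132] [[-0.001, 0.454, 0.891], [-0.001, 0.891, -0.454], [-1.0, -0.002, -0.0]] [ 0.3  0.8 -1.3] 0.09150990358303528 [ 1.08  0.32  1.57 -0.    1.26 -0.02]
[[ 8.000e-04 -2.630e-01  9.648e-01 -1.709e-01]
 [ 1.000e+00  9.000e-04 -6.000e-04  3.000e-04]
 [-7.000e-04  9.648e-01  2.630e-01 -7.380e-02]
 [ 0.000e+00  0.000e+00  0.000e+00  1.000e+00]] 355.18203020235705 0.01735861541605521
```

View pics/w0.png

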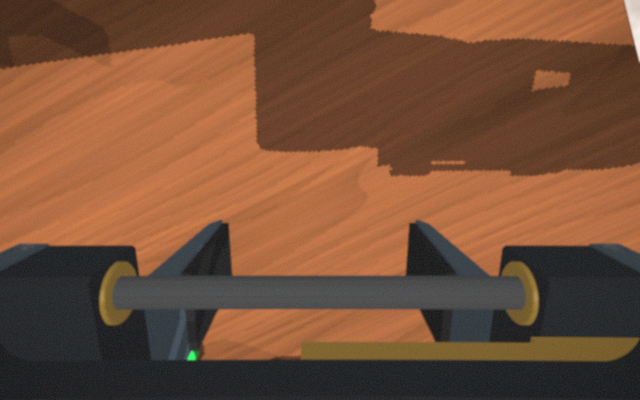

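Emit:
play_rows(deltas=[[[0, 0, -0.11], [2.5, -3.5, 0], -1], [[0, 0, -0.22], [5.5, -7.5, 0], -1], [[0, 0, -0.33], [8.5, -11.5, 0], -1], [[0, 0, -0.44], [11.5, -15.5, 0], -1], [[0, 0, -0.55], [14, -19.5, 0], -1]])

```text
time_s: 0.65
position: [0.4017, 0.3154, 0.2131]
tcp_rot: [[-0.001, 0.855, 0.519], [-0.001, 0.519, -0.855], [-1.0, -0.001, 0.0]]
force: [0.9, 0.8, 0.8]
finger_gap: 0.0913
```

Emit:
play_rows(deltas=[[[0, 0, -0.11], [2.5, -3.5, 0], -1], [[0, 0, -0.22], [5.5, -7.5, 0], -1], [[0, 0, -0.33], [8.5, -11.5, 0], -1], [[0, 0, -0.44], [11.5, -15.5, 0], -1], [[0, 0, -0.55], [14, -19.5, 0], -1]])

```text
time_s: 1.15
position: [0.5429, 0.1185, 0.2129]
tcp_rot: [[-0.001, 1.0, -0.009], [-0.0, -0.009, -1.0], [-1.0, -0.001, 0.0]]
force: [-0.2, 0.0, 0.3]
finger_gap: 0.091
```

Emit:
play_rows(deltas=[[[0, 0, 0.009], [2.0, -3.0, -2], -1], [[0, 0, 0.009], [4.0, -6.0, -4], -1], [[0, 0, 0.009], [5.8, -8.3, -5], -1], [[0, 0, 0.009], [5.8, -8.3, -5], -1], [[0, 0, 0.009], [5.8, -8.3, -5], -1]])

```text
time_s: 1.65
position: [0.6006, 0.0352, 0.1622]
tcp_rot: [[-0.003, 1.0, -0.002], [0.0, -0.002, -1.0], [-1.0, -0.003, -0.0]]
force: [0.4, 0.5, -0.5]
finger_gap: 0.0913
```

```bash
python3 look.py wrist w1
```

```text
1.65 [0.6006 0.0352 0.1622] [[-0.003, 1.0, -0.002], [0.0, -0.002, -1.0], [-1.0, -0.003, -0.0]] [ 0.4  0.5 -0.5] 0.09129910832116664 [0.04 0.4  1.58 0.   1.17 0.04]
[[ 7.000e-04 -2.639e-01  9.646e-01 -1.709e-01]
 [ 1.000e+00  8.000e-04 -5.000e-04  5.000e-04]
 [-7.000e-04  9.646e-01  2.639e-01 -7.430e-02]
 [ 0.000e+00  0.000e+00  0.000e+00  1.000e+00]] 355.18203020235705 0.01735861541605521
```

View pics/w1.png

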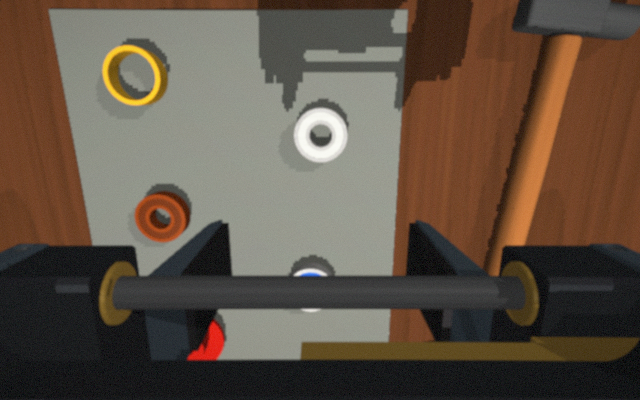

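```bash
cat > mw.py <<'E'
from h import *
def outer(s,mask,uv,z,r=40,hull=True):
    u,v=uv; w=np.zeros_like(mask); sl=np.s_[max(0,v-r):v+r,max(0,u-r):u+r]; w[sl]=mask[sl]
    cs,_=cv2.findContours(w,cv2.RETR_EXTERNAL,cv2.CHAIN_APPROX_NONE); c=max(cs,key=cv2.contourArea)
    P=onplane(s,c.reshape(-1,2),z,s.get('pos'),s.get('rot')); return circ(P),cv2.fitEllipse(c)
def M(s,lo,hi): return cv2.inRange(cv2.cvtColor(s['pixels'],cv2.COLOR_RGB2HSV),np.array(lo),np.array(hi))
WHITE=((0,0,205),(180,35,255)); BRASS=((18,130,110),(35,255,255)); 
E
python3 - <<'E'
from mw import *
s=pickle.load(open('pics/w1.pkl','rb'))
print(outer(s,M(s,*WHITE),(320,134),.017)); print(outer(s,M(s,*BRASS),(134,75),.019))
C=cloud(s,s['pos'],s['rot']); print(C[120:150:6,300:345:8,2].round(3)); print(C[200,250],C[130,312],C[134,303])
E
```

```text
((array([0.60209016, 0.08200102]), np.float64(0.022498216639654452)), ((320.2852783203125, 134.963623046875), (51.13219451904297, 52.07191848754883), 169.75672912597656))
((array([0.44709604, 0.1311161 ]), np.float64(0.024879365499470424)), ((134.09017944335938, 75.02658081054688), (56.627052307128906, 67.1985855102539), 122.96162414550781))
[[0.017 0.017 0.018 0.017 0.017 0.018]
 [0.016 0.017 0.004 0.003 0.017 0.015]
 [0.018 0.017 0.002 0.003 0.018 0.017]
 [0.017 0.018 0.003 0.003 0.018 0.016]
 [0.017 0.017 0.002 0.004 0.018 0.016]]
[0.53447692 0.01953318 0.00336834] [0.59453511 0.08571268 0.00278828] [0.58687032 0.08319865 0.01592107]
```

Emit:
play_rows(deltas=[[[0, 0.003, 0.002], [0.1, 2.5, -3], -1], [[0, 0.003, 0.002], [0.2, 4.7, -7], -1], [[0, 0.003, 0.002], [0.2, 4.7, -11], -1], [[0, 0.003, 0.002], [0.2, 4.7, -14], -1], [[0, 0.003, 0.002], [0.2, 4.7, -15.2], -1]])

```text
time_s: 2.2
position: [0.6, 0.0842, 0.0087]
tcp_rot: [[-0.009, 1.0, 0.004], [-0.0, 0.004, -1.0], [-1.0, -0.009, 0.0]]
force: [-0.6, 0.0, 0.0]
finger_gap: 0.0914
```

Emit:
play_rows(deltas=[[[0, 0, 0], [0, 0, -0.1], 0.3], [[0, 0, 0], [0, 0, -0.1], 0.3], [[0, 0, 0], [0, 0, -0.1], 0.3], [[0, 0, 0], [0, 0, -0.1], 0.3], [[0, 0, 0], [0, 0, -0.1], 0.3]])

```text
time_s: 2.7
position: [0.6008, 0.0841, 0.0089]
tcp_rot: [[-0.007, 1.0, 0.003], [0.0, 0.003, -1.0], [-1.0, -0.007, -0.0]]
force: [0.3, -0.2, -0.2]
finger_gap: 0.0543
```

Emit:
play_rows(deltas=[[[0, -0.007, -0.003], [0.12, -0.2, 0], 0.0], [[0, -0.007, -0.003], [0.12, -0.2, 0], 0.0], [[0, -0.007, -0.003], [0.12, -0.2, 0], 1], [[0, -0.007, -0.003], [0.12, -0.2, 0], 1], [[0, -0.007, -0.003], [0.12, -0.2, 0], 1]])

```text
time_s: 3.2
position: [0.6023, 0.082, 0.0093]
tcp_rot: [[0.001, 1.0, 0.0], [0.0, 0.0, -1.0], [-1.0, 0.001, -0.0]]
force: [-0.2, -0.7, 4.3]
finger_gap: 0.0459
```

Emit:
play_rows(deltas=[[[0, 0, 0], [0, 0, 0], 1], [[0, 0, 0], [0, 0, 0], 1], [[0, 0, 0], [0, 0, 0], 1], [[0, 0, 0], [0, 0, 1], 1], [[0, 0, 0], [0, 0, 3], 1]])

```text
time_s: 3.7
position: [0.6006, 0.082, 0.038]
tcp_rot: [[-0.004, 1.0, 0.0], [-0.0, 0.0, -1.0], [-1.0, -0.004, 0.0]]
force: [0.3, 0.5, -0.1]
finger_gap: 0.0457
```

```bash
python3 look.py wrist w2
```

```text
3.7 [0.6006 0.082  0.038 ] [[-0.004, 1.0, 0.0], [-0.0, 0.0, -1.0], [-1.0, -0.004, 0.0]] [ 0.3  0.5 -0.1] 0.04565401586772185 [0.12 0.52 1.72 0.   0.9  0.12]
[[ 7.000e-04 -2.639e-01  9.646e-01 -1.709e-01]
 [ 1.000e+00  8.000e-04 -5.000e-04  5.000e-04]
 [-7.000e-04  9.646e-01  2.639e-01 -7.430e-02]
 [ 0.000e+00  0.000e+00  0.000e+00  1.000e+00]] 355.18203020235705 0.01735861541605521
```

View pics/w2.png

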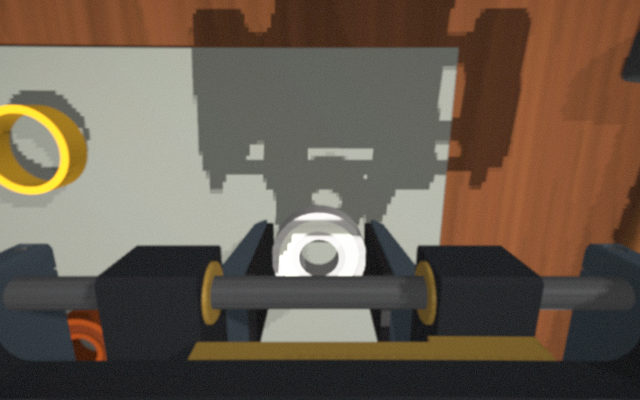

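Emit:
play_rows(deltas=[[[0, -0.004, 0], [-0.3, -0.5, 3], 1], [[0, -0.004, 0], [-0.8, -2.5, 6], 1], [[0, -0.004, 0], [-1.5, -6, 9], 1], [[0, -0.004, 0], [-2.4, -10, 11.5], 1], [[0, -0.004, 0], [-3.3, -14, 13.5], 1]])

```text
time_s: 4.25
position: [0.5705, -0.0586, 0.179]
tcp_rot: [[0.01, 1.0, 0.002], [0.001, 0.001, -1.0], [-1.0, 0.01, -0.001]]
force: [1.1, -0.0, -1.2]
finger_gap: 0.0458
```

Emit:
play_rows(deltas=[[[0, 0, 0], [-0.9, -4.2, 1], 1], [[0, 0, 0], [-1.8, -8.4, 2], 1], [[0, 0, 0], [-2.7, -12.6, 3], 1], [[0, 0, 0], [-3.6, -16.8, 3], 1], [[0, 0, 0], [-4.5, -21, 3], 1]])

```text
time_s: 4.75
position: [0.5249, -0.27, 0.2092]
tcp_rot: [[0.01, 1.0, 0.002], [0.001, 0.002, -1.0], [-1.0, 0.01, -0.001]]
force: [-0.6, 0.4, -1.6]
finger_gap: 0.0459
```

Emit:
play_rows(deltas=[[[0, 0, 0], [-0.9, -4.2, 0], 1], [[0, 0, 0], [-1.8, -8.4, 0], 1], [[0, 0, 0], [-2.7, -12.6, 0], 1], [[0, 0, 0], [-3.2, -16.5, 0], 1], [[0, 0, 0], [-3.2, -16.5, 0], 1]])

```text
time_s: 5.25
position: [0.4916, -0.4396, 0.2081]
tcp_rot: [[0.01, 1.0, -0.003], [-0.001, -0.003, -1.0], [-1.0, 0.01, 0.001]]
force: [0.9, 0.3, -1.3]
finger_gap: 0.0458
```

```bash
python3 look.py wrist w3
```

```text
5.25 [ 0.4916 -0.4396  0.2081] [[0.01, 1.0, -0.003], [-0.001, -0.003, -1.0], [-1.0, 0.01, 0.001]] [ 0.9  0.3 -1.3] 0.045807982844628614 [-0.75  0.45  1.37  0.01  1.31 -0.75]
[[ 7.000e-04 -2.639e-01  9.646e-01 -1.709e-01]
 [ 1.000e+00  9.000e-04 -5.000e-04  5.000e-04]
 [-7.000e-04  9.646e-01  2.639e-01 -7.430e-02]
 [ 0.000e+00  0.000e+00  0.000e+00  1.000e+00]] 355.18203020235705 0.01735861541605521
```

View pics/w3.png

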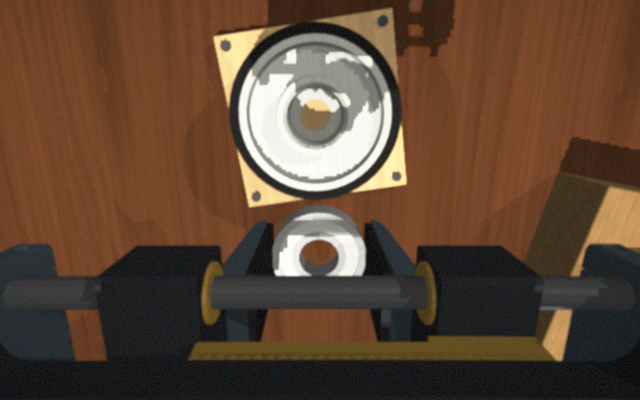

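```bash
python3 - <<'E'
from mw import *
s=pickle.load(open('pics/w3.pkl','rb'))
a=cv2.resize(s['pixels'][15:205,220:410,::-1],(590,590),interpolation=cv2.INTER_CUBIC); cv2.imwrite('pics/z3.png',a)
C=cloud(s,s['pos'],s['rot'])
print((C[75:155:5,278:356:4,2]*1000).round().astype(int))
# tyre: dark pixels in black
V=s['pixels'].max(2)
m=((V<60)*255).astype(np.uint8); m[210:]=0
cs,_=cv2.findContours(m,cv2.RETR_EXTERNAL,cv2.CHAIN_APPROX_NONE); c=max(cs,key=cv2.contourArea); print(cv2.boundingRect(c),cv2.contourArea(c))
# inner edge of the tyre
w=((V>=60)*255).astype(np.uint8)
f=np.zeros((402,642),np.uint8); cv2.floodFill(w,f,(316,170),128)
cs,_=cv2.findContours((w==128).astype(np.uint8),cv2.RETR_EXTERNAL,cv2.CHAIN_APPROX_NONE); c2=max(cs,key=cv2.contourArea); print(cv2.boundingRect(c2))
for c in (c,c2): print(circ(onplane(s,cv2.convexHull(c).reshape(-1,2),.062,s['pos'],s['rot'])))
# depth: boss face points
M=(abs(C[...,2]-.068)<.0025); M[170:]=0; M[:60]=0; P=C[M]
print(M.sum(),P.mean(0))
E
```

```text
[[ 54  54  55  54  54  54  54  54  54  57  55  54  54  54  53  54  52  55
   55  55]
 [ 54  54  54  54  54  69  67  69  69  68  69  67  67  68  54  55  53  54
   54  54]
 [ 54  54  54  56  68  68  67  67  67 379  66  68  67  70  68  67  53  54
   55  54]
 [ 54  54  68  67 379  67  62  30  17  20  19  20  44  66  68  68  68  55
   54  54]
 [ 53  56  68  69  65  27  19  17  18  19  18  17  19  18  53  66  67  68
   55  55]
 [ 54  68  70  65  20  19  18  19  18  11  13  19  19  18  19  51  66  68
   68  53]
 [ 69  67  66  41  19  18  17  12  12  11  13  12  13  18  18  18  66  69
   66  55]
 [ 68  68  66  21  18  19  13  14  12  12  11  13  13  18  18  18  50  68
   68  55]
 [ 69  69  66  19  19  18  13  13  13  12  12  12  13  14  17  20  39  66
   67  55]
 [ 68  67  65  21  18  19  12  11  11  13  12  12  13  20  19  18  45  67
   69  54]
 [ 69  68  66  37  18  18  17  11  12  11  13  12  12  18  20  19  58  69
   68  54]
 [ 55  68  67  60  24  18  19  18  19  12  14  18  19  18  19  41  66  69
   69  55]
 [ 54  67  68  67  54  26  19  18  18  17  19  17  19  19  40  65  69  69
   54  54]
 [ 54  54  69  68  68  61  44  28  19  18  19  22  34  51  64  69  68  53
   54  55]
 [ 53  54  55  68  68  68  66  66  60  55  56  62  66  67  68  68  54  54
   54  55]
 [ 55  55  53  53  54  69  68  68  69  68  69  68  68  67  67  53  55  54
   54  54]]
(230, 0, 171, 199) 23593.0
(237, 32, 156, 161)
(array([ 0.49034663, -0.37320361]), np.float64(0.07486568980535206))
(array([ 0.49039193, -0.3770473 ]), np.float64(0.06735432245256931))
2032 [ 0.49040788 -0.3756572   0.0678833 ]
```

View pics/z3.png

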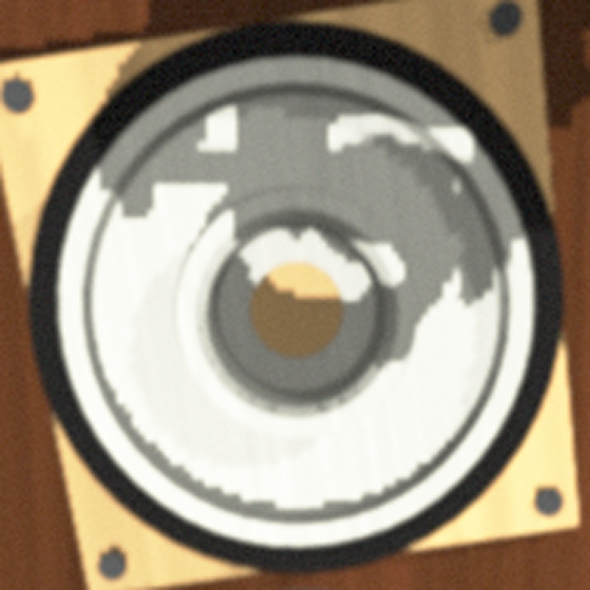

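```bash
cat > bore.py <<'E'
from mw import *
def bore(s,approx=(.490,-.376)):
    C=cloud(s,s.get('pos'),s.get('rot')); d=np.hypot(C[...,0]-approx[0],C[...,1]-approx[1])
    m=((abs(C[...,2]-.068)<.005)&(d<.042)).astype(np.uint8); m=cv2.morphologyEx(m,cv2.MORPH_CLOSE,np.ones((3,3)))
    cs,h=cv2.findContours(m,cv2.RETR_CCOMP,cv2.CHAIN_APPROX_NONE)
    for c in sorted(cs,key=cv2.contourArea)[-2:]:
        print('boss',circ(onplane(s,c.reshape(-1,2),.068,s.get('pos'),s.get('rot'))))
    m=((C[...,2]>.057)&(C[...,2]<.067)&(d>.055)&(d<.085)).astype(np.uint8)
    cs,h=cv2.findContours(m,cv2.RETR_CCOMP,cv2.CHAIN_APPROX_NONE)
    for c in sorted(cs,key=cv2.contourArea)[-2:]:
        print('tyre',circ(onplane(s,c.reshape(-1,2),.062,s.get('pos'),s.get('rot'))))
def hole(s,uv,dz,rr=22):
    "dark/bright hole of held part at height dz above TCP, by depth"
    C=cloud(s,s['pos'],s['rot']); return C
if __name__=='__main__':
    for n in ('w3','top0'): print(n); bore(pickle.load(open(f'pics/{n}.pkl','rb')))
    for n in ('w2','w3'):
        s=pickle.load(open(f'pics/{n}.pkl','rb')); C=cloud(s,s['pos'],s['rot']); Q=(C-s['pos'])@s['rot']
        top=(abs(Q[...,0]+.0077)<.003)&(abs(Q[...,1])<.03)&(abs(Q[...,2])<.035)
        P=Q[top]; print(n,'held top: n',top.sum(),'mean x',P[:,0].mean(),'y range',P[:,1].min(),P[:,1].max(),'z',P[:,2].min(),P[:,2].max())
        # plane
        k=np.linalg.lstsq(np.c_[P[:,1:],np.ones(len(P))],P[:,0],rcond=None)[0]; print('tilt',k.round(4))
        m=top.astype(np.uint8); cs,_=cv2.findContours(m,cv2.RETR_CCOMP,cv2.CHAIN_APPROX_NONE)
        for c in sorted(cs,key=cv2.contourArea)[-2:]:
            X=onplane(s,c.reshape(-1,2),s['pos'][2]+.0077,s['pos'],s['rot']); X=X[c.reshape(-1,2)[:,1]<272]
            x,r=circ(X); print('  circ',x-s['pos'][:2],r,len(X))
E
python3 bore.py
```

```text
w3
boss (array([ 0.49044369, -0.37693409]), np.float64(0.024890912032665927))
boss (array([ 0.49041193, -0.37689339]), np.float64(0.03266357529352293))
tyre (array([ 0.49040586, -0.37668695]), np.float64(0.05820188851721725))
tyre (array([ 0.49040792, -0.37692023]), np.float64(0.07446638791330436))
top0
boss (array([ 0.48972909, -0.3732669 ]), np.float64(0.025813023071000803))
boss (array([ 0.48959809, -0.37456866]), np.float64(0.03236791550778301))
tyre (array([ 0.48942859, -0.37442353]), np.float64(0.05927369357273602))
tyre (array([ 0.48946709, -0.37536233]), np.float64(0.07394980321716618))
w2 held top: n 4279 mean x -0.007440527658688783 y range -0.02989417740047977 0.02998297875241311 z -0.02368213146418443 0.010505036041397974
tilt [ 0.0024  0.0041 -0.0074]
  circ [0.00041768 0.0005362 ] 0.009735034231459242 92
  circ [0.00025022 0.00368372] 0.024601674148966003 316
w3 held top: n 4281 mean x -0.007413012321376844 y range -0.02992501548665457 0.02994991146544514 z -0.02365749063134246 0.010505109909072151
tilt [ 0.0027  0.004  -0.0074]
  circ [0.00028201 0.0005733 ] 0.009724121760725183 91
  circ [9.77770390e-05 3.62426028e-03] 0.02458868600877985 317
```

Emit:
play_rows(deltas=[[[0, 0.007, 0.003], [-0.1, 3, -3], 1], [[0, 0.007, 0.003], [-0.15, 6.2, -6], 1], [[0, 0.007, 0.003], [-0.15, 6.2, -9], 1], [[0, 0.007, 0.003], [-0.15, 6.2, -11.5], 1], [[0, 0.007, 0.003], [-0.15, 6.2, -11.5], 1]])

```text
time_s: 5.8
position: [0.4886, -0.3714, 0.0897]
tcp_rot: [[-0.004, 1.0, 0.003], [0.007, 0.003, -1.0], [-1.0, -0.004, -0.007]]
force: [-0.1, -0.1, -0.7]
finger_gap: 0.0461
```

Emit:
play_rows(deltas=[[[0, 0, 0], [0, 0, -0.3], 1], [[0, 0, 0], [0, 0, -0.3], 1], [[0, 0, 0], [0, 0, -0.3], 1], [[0, 0, 0], [0, 0, -0.3], 1], [[0, 0, 0], [0, 0, -0.3], 1]])

```text
time_s: 6.3
position: [0.489, -0.3717, 0.0875]
tcp_rot: [[-0.003, 1.0, 0.003], [0.007, 0.003, -1.0], [-1.0, -0.003, -0.007]]
force: [-0.5, -0.0, -0.3]
finger_gap: 0.0457
```

Emit:
play_rows(deltas=[[[-0.007, -0.003, -0.003], [0.11, -0.58, 0], 1], [[-0.007, -0.003, -0.003], [0.11, -0.58, 0], 1], [[-0.007, -0.003, -0.003], [0.11, -0.58, 0], 1], [[-0.007, -0.003, -0.003], [0.11, -0.58, 0], 1], [[-0.007, -0.003, -0.003], [0.11, -0.58, 0], 1]])

```text
time_s: 6.8
position: [0.49, -0.3775, 0.0874]
tcp_rot: [[0.0, 1.0, -0.0], [-0.0, -0.0, -1.0], [-1.0, 0.0, 0.0]]
force: [-0.8, 0.8, -1.1]
finger_gap: 0.0462
```

Exactly on target; lowering to 70 mm in steps.

Emit:
play_rows(deltas=[[[0, 0, 0], [0, 0, -0.4], 1], [[0, 0, 0], [0, 0, -0.8], 1], [[0, 0, 0], [0, 0, -1.1], 1], [[0, 0, 0], [0, 0, -1.4], 1], [[0, 0, 0], [0, 0, -1.4], 1]])

```text
time_s: 7.3
position: [0.4897, -0.3772, 0.0727]
tcp_rot: [[-0.001, 1.0, -0.0], [0.001, -0.0, -1.0], [-1.0, -0.001, -0.001]]
force: [0.7, 0.2, -0.4]
finger_gap: 0.0456
```

Emit:
play_rows(deltas=[[[0, 0, 0], [0.03, -0.03, -0.1], 1], [[0, 0, 0], [0.03, -0.03, -0.2], 1], [[0, 0, 0], [0.03, -0.03, -0.28], 1], [[0, 0, 0], [0.03, -0.03, -0.28], 1], [[0, 0, 0], [0.03, -0.03, -0.28], 1]])

```text
time_s: 7.8
position: [0.49, -0.3776, 0.07]
tcp_rot: [[-0.001, 1.0, -0.0], [0.0, -0.0, -1.0], [-1.0, -0.001, -0.0]]
force: [0.1, -0.5, -0.8]
finger_gap: 0.0458
```

Emit:
play_rows(deltas=[[[0, 0, 0], [0, 0, 0], -0.4], [[0, 0, 0], [0, 0, 0], -0.4], [[0, 0, 0], [0, 0, 0], -0.4], [[0, 0, 0], [0, 0, 0], -0.4], [[0, 0, 0], [0, 0, 0], -0.4]])

```text
time_s: 8.3
position: [0.4901, -0.3776, 0.0701]
tcp_rot: [[-0.001, 1.0, -0.0], [0.0, -0.0, -1.0], [-1.0, -0.001, -0.0]]
force: [0.1, 0.8, -0.3]
finger_gap: 0.0641
```

Emit:
play_rows(deltas=[[[0, 0, 0], [0, 0, 2], -0.4], [[0, 0, 0], [0, -1, 6], -0.4], [[0, 0, 0], [0, -4, 10], -0.4], [[0, 0, 0], [0, -6, 12.5], -0.4], [[0, 0, 0], [0, -6, 12.5], -0.4]])

```text
time_s: 8.8
position: [0.4916, -0.4415, 0.1997]
tcp_rot: [[0.006, 1.0, -0.002], [-0.007, -0.002, -1.0], [-1.0, 0.006, 0.007]]
force: [0.4, 0.2, 0.6]
finger_gap: 0.0638
```

```bash
python3 look.py wrist w4; python3 - <<'E'
from bore import *
s=pickle.load(open('pics/w4.pkl','rb')); bore(s); C=cloud(s,s['pos'],s['rot']); d=np.hypot(C[...,0]-.4904,C[...,1]+.377)
M=(d<.02); P=C[M]; P=P[(P[:,2]>.025)]; print(len(P),P.mean(0),np.percentile(P[:,2],[5,50,95]))
P=P[abs(P[:,2]-np.median(P[:,2]))<.004]; print(np.linalg.lstsq(np.c_[P[:,:2]-[.4904,-.377],np.ones(len(P))],P[:,2],rcond=None)[0])
E
```

```text
8.8 [ 0.4916 -0.4415  0.1997] [[0.006, 1.0, -0.002], [-0.007, -0.002, -1.0], [-1.0, 0.006, 0.007]] [0.4 0.2 0.6] 0.06383005723346952 [-0.75  0.46  1.38 -0.    1.29 -0.75]
[[ 7.000e-04 -2.639e-01  9.646e-01 -1.709e-01]
 [ 1.000e+00  9.000e-04 -5.000e-04  5.000e-04]
 [-7.000e-04  9.646e-01  2.639e-01 -7.430e-02]
 [ 0.000e+00  0.000e+00  0.000e+00  1.000e+00]] 355.18203020235705 0.01735861541605521
boss (array([ 0.49044238, -0.37699133]), np.float64(0.024875749120284476))
boss (array([ 0.4904122 , -0.37688819]), np.float64(0.03267991525929891))
tyre (array([ 0.49044374, -0.37679374]), np.float64(0.05811714908376364))
tyre (array([ 0.49044276, -0.37700306]), np.float64(0.07445949220276636))
2171 [ 0.49071562 -0.37154305  0.18990437] [0.0305901  0.03306041 0.37009135]
[-0.00166605  0.00286987  0.03174083]
```

View pics/w4.png

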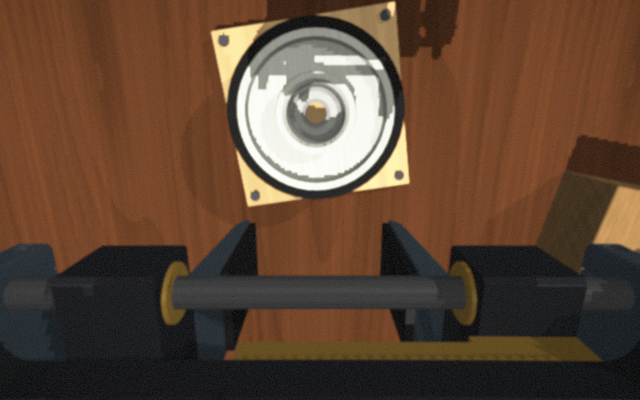

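Emit:
play_rows(deltas=[[[0, 0, 0], [-0.4, 4.5, 0], -0.8], [[0, 0, 0], [-0.8, 9, 0], -0.8], [[0, 0, 0], [-1.2, 13.5, 0], -0.8], [[0, 0, 0], [-1.6, 18, 0], -0.8], [[0, 0, 0], [-2, 22.5, 0], -0.8]])

```text
time_s: 9.35
position: [0.4686, -0.2109, 0.1948]
tcp_rot: [[-0.001, 1.0, -0.002], [0.0, -0.002, -1.0], [-1.0, -0.001, -0.0]]
force: [1.6, -0.1, 0.2]
finger_gap: 0.0819
```

Emit:
play_rows(deltas=[[[0, 0, 0], [-0.4, 4.5, 0], -0.8], [[0, 0, 0], [-0.8, 9, 0], -0.8], [[0, 0, 0], [-1.2, 13.5, 0], -0.8], [[0, 0, 0], [-1.6, 18, 0], -0.8], [[0, 0, 0], [-2, 22.5, -1], -0.8]])

```text
time_s: 9.85
position: [0.4472, 0.0164, 0.1841]
tcp_rot: [[-0.002, 1.0, -0.001], [0.001, -0.001, -1.0], [-1.0, -0.002, -0.001]]
force: [0.2, -0.6, -0.6]
finger_gap: 0.0821
```

Emit:
play_rows(deltas=[[[0, 0, 0], [-0.2, 4, -1], -0.8], [[0, 0, 0], [-0.5, 7.5, -3], -0.8], [[0, 0, 0], [-0.5, 7.5, -4], -0.8], [[0, 0, 0], [-0.5, 7.5, -4], -0.8], [[0, 0, 0], [-0.5, 7.5, -4], -0.8]])

```text
time_s: 10.35
position: [0.4415, 0.0908, 0.1436]
tcp_rot: [[-0.003, 1.0, -0.002], [-0.0, -0.002, -1.0], [-1.0, -0.003, 0.0]]
force: [0.2, 0.1, -0.3]
finger_gap: 0.0823
```

```bash
python3 look.py wrist w5
```

```text
10.35 [0.4415 0.0908 0.1436] [[-0.003, 1.0, -0.002], [-0.0, -0.002, -1.0], [-1.0, -0.003, 0.0]] [ 0.2  0.1 -0.3] 0.08230993363993559 [0.18 0.19 1.94 0.   1.02 0.18]
[[ 7.000e-04 -2.639e-01  9.646e-01 -1.709e-01]
 [ 1.000e+00  8.000e-04 -5.000e-04  5.000e-04]
 [-7.000e-04  9.646e-01  2.639e-01 -7.430e-02]
 [ 0.000e+00  0.000e+00  0.000e+00  1.000e+00]] 355.18203020235705 0.01735861541605521
```

View pics/w5.png

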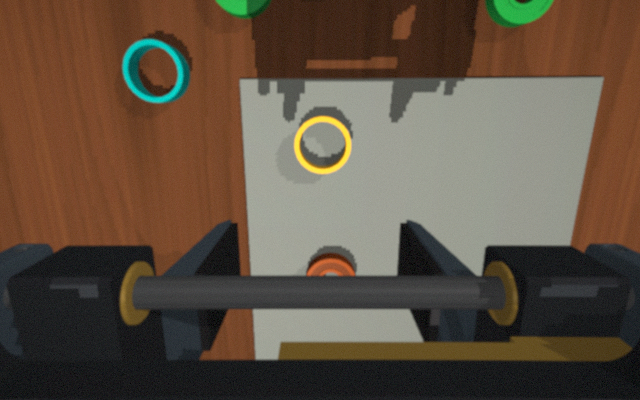

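```bash
cat > part.py <<'E'
from mw import *
import sys
# depth-based: part top ring near approx; args name x y ztop zlo
n,x,y,zt=sys.argv[1],*map(float,sys.argv[2:5]); s=pickle.load(open(f'pics/{n}.pkl','rb'))
R=float(sys.argv[5]) if len(sys.argv)>5 else .032
C=cloud(s,s['pos'],s['rot']); d=np.hypot(C[...,0]-x,C[...,1]-y)
m=((C[...,2]>zt-.004)&(C[...,2]<zt+.005)&(d<R)).astype(np.uint8)
cs,h=cv2.findContours(m,cv2.RETR_CCOMP,cv2.CHAIN_APPROX_NONE)
print('z',np.median(C[m>0][:,2]),m.sum())
for c in sorted(cs,key=cv2.contourArea)[-2:]:
    p,r=circ(onplane(s,c.reshape(-1,2),zt,s['pos'],s['rot'])); print(p.round(4),r.round(4),len(c),'delta cm',((p-s['pos'][:2])*100).round(2))
E
python3 part.py w5 .446 .131 .019
python3 -c "
from mw import *
s=pickle.load(open('pics/w5.pkl','rb'));print(outer(s,M(s,*BRASS),(323,145),.019))"
```

```text
z 0.019182382504020545 845
[0.4446 0.1315] 0.0195 134 delta cm [0.31 4.07]
[0.4446 0.1312] 0.0231 159 delta cm [0.31 4.04]
((array([0.44454991, 0.13174534]), np.float64(0.02341067339936172)), ((322.2239074707031, 144.16978454589844), (56.11521911621094, 57.576271057128906), 10.14568042755127))
```

Emit:
play_rows(deltas=[[[0, -0.003, 0.002], [0.1, 2, -2], -0.8], [[0, -0.003, 0.002], [0.3, 4.05, -5], -0.8], [[0, -0.003, 0.002], [0.3, 4.05, -8.5], -0.8], [[0, -0.003, 0.002], [0.3, 4.05, -11], -0.8], [[0, -0.003, 0.002], [0.3, 4.05, -11], -0.8]])

```text
time_s: 10.9
position: [0.4433, 0.1295, 0.0321]
tcp_rot: [[-0.005, 1.0, -0.002], [-0.001, -0.002, -1.0], [-1.0, -0.005, 0.001]]
force: [0.1, -0.1, 1.3]
finger_gap: 0.0822
```

Emit:
play_rows(deltas=[[[0, -0.005, 0.002], [0.13, 0.2, -0.7], -0.5], [[0, -0.005, 0.002], [0.13, 0.2, -1.4], -0.5], [[0, -0.005, 0.002], [0.13, 0.2, -2.1], -0.4], [[0, -0.005, 0.002], [0.13, 0.2, -2.2], -0.4], [[0, -0.005, 0.002], [0.13, 0.2, -2.2], -0.4]])

```text
time_s: 11.4
position: [0.4447, 0.1316, 0.0102]
tcp_rot: [[0.0, 1.0, -0.0], [-0.001, -0.0, -1.0], [-1.0, 0.0, 0.001]]
force: [0.4, -0.9, 0.1]
finger_gap: 0.0641
```

Emit:
play_rows(deltas=[[[0, 0, 0], [0, 0, 0], 1], [[0, 0, 0], [0, 0, 0], 1], [[0, 0, 0], [0, 0, 0], 1], [[0, 0, 0], [0, 0, 0], 1], [[0, 0, 0], [0, 0, 0], 1]])

```text
time_s: 11.9
position: [0.4449, 0.1317, 0.0105]
tcp_rot: [[0.001, 1.0, -0.0], [-0.001, -0.0, -1.0], [-1.0, 0.001, 0.001]]
force: [0.2, -0.7, 2.4]
finger_gap: 0.0459
```

Emit:
play_rows(deltas=[[[0, 0, 0], [0, 0, 1], 1], [[0, 0, 0], [0, 0, 4], 1], [[0, 0, 0], [0, 0, 8], 1], [[0, 0, 0], [0.2, -4, 12], 1], [[0, 0, 0], [0.5, -8, 15], 1]])

```text
time_s: 12.4
position: [0.4497, 0.0568, 0.1589]
tcp_rot: [[0.003, 1.0, 0.003], [-0.001, 0.003, -1.0], [-1.0, 0.003, 0.001]]
force: [2.4, -1.1, -0.9]
finger_gap: 0.046
```

Emit:
play_rows(deltas=[[[0, 0, 0], [0.4, -4.5, 1], 1], [[0, 0, 0], [0.8, -9, 2], 1], [[0, 0, 0], [1.2, -13.5, 3], 1], [[0, 0, 0], [1.6, -18, 3], 1], [[0, 0, 0], [2, -22.5, 3], 1]])

```text
time_s: 12.9
position: [0.4695, -0.17, 0.19]
tcp_rot: [[0.004, 1.0, 0.002], [-0.001, 0.002, -1.0], [-1.0, 0.004, 0.001]]
force: [2.3, -0.5, -1.9]
finger_gap: 0.0457
```

Emit:
play_rows(deltas=[[[0, 0, 0], [0.4, -4.5, 0], 1], [[0, 0, 0], [0.8, -9, 0], 1], [[0, 0, 0], [1.2, -13.5, 0], 1], [[0, 0, 0], [1.6, -18, 0], 1], [[0, 0, 0], [2, -22, 0], 1]])

```text
time_s: 13.4
position: [0.489, -0.3921, 0.1903]
tcp_rot: [[0.004, 1.0, 0.002], [-0.001, 0.002, -1.0], [-1.0, 0.004, 0.001]]
force: [0.7, -0.4, -0.5]
finger_gap: 0.0458
```

```bash
python3 look.py wrist w6|head -1; cat > held.py <<'E'
from mw import *
import sys
n,dz=sys.argv[1],float(sys.argv[2]); s=pickle.load(open(f'pics/{n}.pkl','rb'))
C=cloud(s,s['pos'],s['rot']); Q=(C-s['pos'])@s['rot']
top=(abs(Q[...,0]+dz)<.003)&(abs(Q[...,1])<.0232)&(abs(Q[...,2])<.035); P=Q[top]
print('n',top.sum(),'x',np.median(P[:,0]),'y',P[:,1].min(),P[:,1].max(),'z',P[:,2].min(),P[:,2].max())
print('tilt',np.linalg.lstsq(np.c_[P[:,1:],np.ones(len(P))],P[:,0],rcond=None)[0].round(4))
cs,_=cv2.findContours(top.astype(np.uint8),cv2.RETR_CCOMP,cv2.CHAIN_APPROX_NONE)
for c in sorted(cs,key=cv2.contourArea)[-3:]:
    X=onplane(s,c.reshape(-1,2),s['pos'][2]+dz,s['pos'],s['rot']); X=X[c.reshape(-1,2)[:,1]<272]
    if len(X)>8: x,r=circ(X); print('  circ',(x-s['pos'][:2]).round(4),r,len(X))
cv2.imwrite(f'pics/{n}h.png',cv2.resize(s['pixels'][190:290,220:420,::-1],(800,400)))
E
python3 held.py w6 .0086
```

```text
13.4 [ 0.489  -0.3921  0.1903] [[0.004, 1.0, 0.002], [-0.001, 0.002, -1.0], [-1.0, 0.004, 0.001]] [ 0.7 -0.4 -0.5] 0.04583670274215615 [-0.7   0.41  1.48  0.    1.24 -0.7 ]
n 1581 x -0.008616164890573009 y -0.02319205166171552 0.02316039562933597 z -0.023339214466372934 0.010546959332344626
tilt [ 0.0034 -0.0064 -0.0085]
  circ [-0.0006  0.0014] 0.021491420736310857 342
```

View pics/w6h.png

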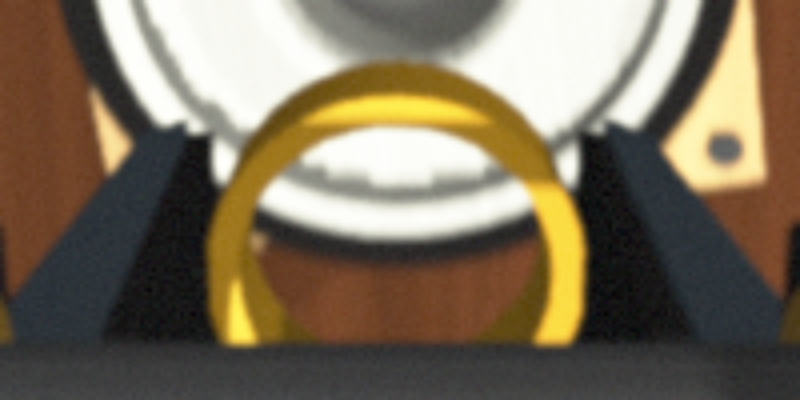

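Emit:
play_rows(deltas=[[[0, 0, 0], [0.1, 0.8, -2], 1], [[0, 0, 0], [0.1, 1.5, -5], 1], [[0, 0, 0], [0.1, 1.5, -8], 1], [[0, 0, 0], [0.1, 1.5, -10.3], 1], [[0, 0, 0], [0.1, 1.5, -10.3], 1]])

```text
time_s: 13.95
position: [0.4884, -0.3815, 0.0837]
tcp_rot: [[-0.0, 1.0, -0.001], [-0.003, -0.001, -1.0], [-1.0, -0.0, 0.003]]
force: [-0.4, 0.9, -1.1]
finger_gap: 0.0458
```

Emit:
play_rows(deltas=[[[0.003, 0, 0.001], [0.17, 0.45, 0], 1], [[0.003, 0, 0.001], [0.17, 0.45, 0], 1], [[0.003, 0, 0.001], [0.17, 0.45, 0], 1], [[0.003, 0, 0.001], [0.17, 0.45, -0.3], 1], [[0.003, 0, 0.001], [0.17, 0.45, -0.5], 1]])

```text
time_s: 14.45
position: [0.4903, -0.3772, 0.0792]
tcp_rot: [[0.0, 1.0, 0.0], [-0.001, 0.0, -1.0], [-1.0, 0.0, 0.001]]
force: [1.7, 0.6, -1.1]
finger_gap: 0.0458
```

```bash
python3 look.py wrist w7|head -1
```

```text
14.45 [ 0.4903 -0.3772  0.0792] [[0.0, 1.0, 0.0], [-0.001, 0.0, -1.0], [-1.0, 0.0, 0.001]] [ 1.7  0.6 -1.1] 0.045762965034701786 [-0.67  0.49  1.65 -0.    1.   -0.67]
```

View pics/w7.png

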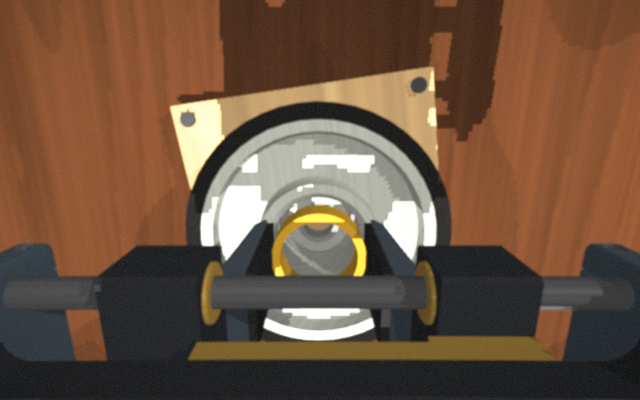

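The wrist view shows the spacer level over the mouth, its near edge at (318,208) centred on the bore. Lowering.

Emit:
play_rows(deltas=[[[0, 0, 0], [0, 0.02, -0.3], 1], [[0, 0, 0], [0, 0.02, -0.5], 1], [[0, 0, 0], [0, 0.02, -0.7], 1], [[0, 0, 0], [0, 0.02, -0.85], 1], [[0, 0, 0], [0, 0.02, -0.88], 1]])

```text
time_s: 15.0
position: [0.4899, -0.3767, 0.0695]
tcp_rot: [[-0.001, 1.0, 0.0], [0.0, 0.0, -1.0], [-1.0, -0.001, -0.0]]
force: [-0.0, 0.1, -0.5]
finger_gap: 0.046
```

Emit:
play_rows(deltas=[[[0, 0, 0], [0, 0, 0], 1], [[0, 0, 0], [0, 0, 0], 1], [[0, 0, 0], [0, 0, 0], 1], [[0, 0, 0], [0, 0, 0], 1], [[0, 0, 0], [0, 0, 0], 1]])

```text
time_s: 15.5
position: [0.4899, -0.3767, 0.0695]
tcp_rot: [[-0.001, 1.0, 0.0], [0.0, 0.0, -1.0], [-1.0, -0.001, -0.0]]
force: [-0.0, 0.2, 0.4]
finger_gap: 0.0455
```

No contact force; release and go to the sealed bearing, looking into the bore on the way.

Emit:
play_rows(deltas=[[[0, 0, 0], [0, 0, 0], -0.4], [[0, 0, 0], [0, 0, 0], -0.4], [[0, 0, 0], [0, 0, 0], -0.4], [[0, 0, 0], [0, 0, 0], -0.4], [[0, 0, 0], [0, 0, 0], -0.4]])

```text
time_s: 16.0
position: [0.4899, -0.3767, 0.0696]
tcp_rot: [[-0.001, 1.0, 0.0], [0.0, 0.0, -1.0], [-1.0, -0.001, -0.0]]
force: [-0.3, -0.7, -0.5]
finger_gap: 0.0637
```

Emit:
play_rows(deltas=[[[0, 0, 0], [0, 0, 2], -0.4], [[0, 0, 0], [0, -1, 6], -0.4], [[0, 0, 0], [0, -4, 10], -0.4], [[0, 0, 0], [0, -6, 12.5], -0.4], [[0, 0, 0], [0, -6, 12.5], -0.4]])

```text
time_s: 16.5
position: [0.4914, -0.4407, 0.1992]
tcp_rot: [[0.006, 1.0, -0.002], [-0.007, -0.002, -1.0], [-1.0, 0.006, 0.007]]
force: [-0.3, -0.1, 0.6]
finger_gap: 0.0636
```

```bash
python3 look.py wrist w8|head -1; cat > inbore.py <<'E'
from bore import *
import sys
n,lo,hi,r0,r1=sys.argv[1],*map(float,sys.argv[2:6])
s=pickle.load(open(f'pics/{n}.pkl','rb')); bore(s); C=cloud(s,s['pos'],s['rot']); d=np.hypot(C[...,0]-.4904,C[...,1]+.377)
P=C[(d<r1)&(d>r0)]; P=P[(P[:,2]>lo)&(P[:,2]<hi)]; print(len(P),np.percentile(P[:,2],[5,50,95]).round(4))
P=P[abs(P[:,2]-np.median(P[:,2]))<.003]; print('tilt,z',np.linalg.lstsq(np.c_[P[:,:2]-[.4904,-.377],np.ones(len(P))],P[:,2],rcond=None)[0].round(4), P.mean(0))
cv2.imwrite(f'pics/{n}b.png',cv2.resize(s['pixels'][15:205,220:410,::-1],(590,590),interpolation=cv2.INTER_CUBIC))
E
python3 inbore.py w8 .035 .06 .0195 .0235
```

```text
16.5 [ 0.4914 -0.4407  0.1992] [[0.006, 1.0, -0.002], [-0.007, -0.002, -1.0], [-1.0, 0.006, 0.007]] [-0.3 -0.1  0.6] 0.06357157415185799 [-0.75  0.46  1.38 -0.    1.29 -0.75]
boss (array([ 0.49040519, -0.37698032]), np.float64(0.02483094657645418))
boss (array([ 0.49038537, -0.37693004]), np.float64(0.032697363071532065))
tyre (array([ 0.49043607, -0.37681659]), np.float64(0.05815453845434023))
tyre (array([ 0.49038706, -0.37700088]), np.float64(0.07446949379725884))
717 [0.046  0.0482 0.0494]
tilt,z [-0.0011 -0.0001  0.0483] [ 0.49046502 -0.37595729  0.0482789 ]
```

View pics/w8b.png

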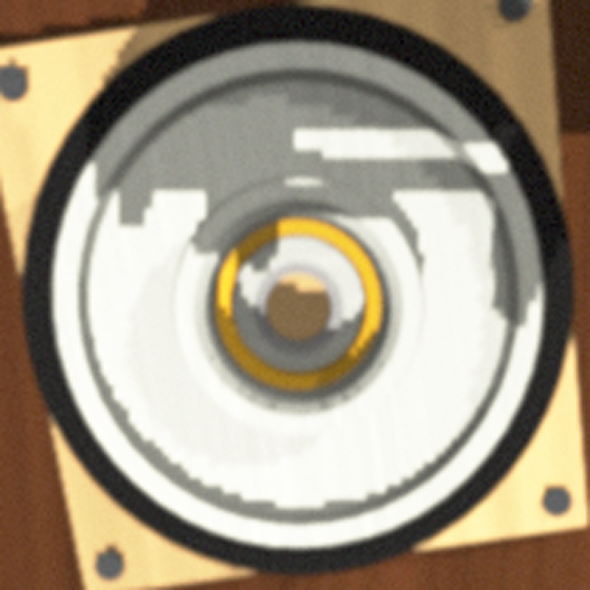

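Emit:
play_rows(deltas=[[[0, 0, 0], [1.3, 4.2, 0], -0.8], [[0, 0, 0], [2.6, 8.4, 0], -0.8], [[0, 0, 0], [3.9, 12.6, 0], -0.8], [[0, 0, 0], [5.2, 16.8, 0], -0.8], [[0, 0, 0], [6.5, 21, 0], -0.8]])

```text
time_s: 17.05
position: [0.5543, -0.2251, 0.1942]
tcp_rot: [[-0.001, 1.0, -0.001], [-0.0, -0.001, -1.0], [-1.0, -0.001, 0.0]]
force: [0.5, -1.1, 0.8]
finger_gap: 0.0815
```

Emit:
play_rows(deltas=[[[0, 0, 0], [1.3, 4.2, -1.5], -0.8], [[0, 0, 0], [2.6, 8.4, -3], -0.8], [[0, 0, 0], [3.6, 12, -5], -0.8], [[0, 0, 0], [3.6, 12, -5], -0.8], [[0, 0, 0], [3.6, 12, -5], -0.8]])

```text
time_s: 17.55
position: [0.5888, -0.1036, 0.1423]
tcp_rot: [[-0.006, 1.0, 0.002], [0.0, 0.002, -1.0], [-1.0, -0.006, -0.0]]
force: [0.3, -0.1, 0.1]
finger_gap: 0.0821
```

```bash
python3 look.py wrist w9|head -1;python3 part.py w9 .5915 -.069 .017
```

```text
17.55 [ 0.5888 -0.1036  0.1423] [[-0.006, 1.0, 0.002], [0.0, 0.002, -1.0], [-1.0, -0.006, -0.0]] [ 0.3 -0.1  0.1] 0.08212928541059258 [-0.19  0.41  1.61 -0.    1.12 -0.19]
z 0.01688820761765114 2063
[ 0.5921 -0.0689] 0.0101 69 delta cm [0.33 3.47]
[ 0.5921 -0.0692] 0.0231 158 delta cm [0.33 3.44]
```

View pics/w9.png

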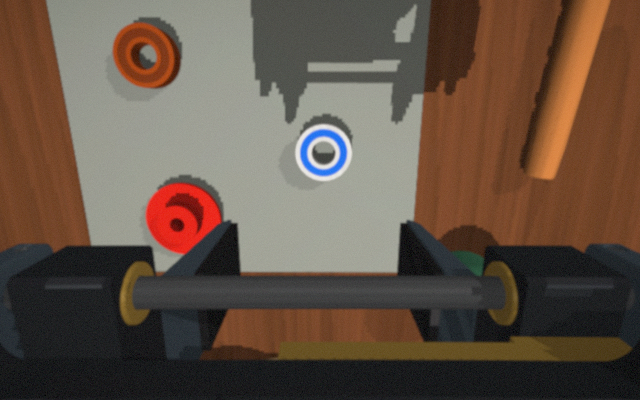

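Emit:
play_rows(deltas=[[[0, -0.006, -0.002], [0.1, 2, -2], -0.8], [[0, -0.006, -0.002], [0.3, 3.5, -5], -0.8], [[0, -0.006, -0.002], [0.3, 3.5, -8.5], -0.8], [[0, -0.006, -0.002], [0.3, 3.5, -11], -0.8], [[0, -0.006, -0.002], [0.3, 3.5, -11], -0.8]])

```text
time_s: 18.1
position: [0.5894, -0.0707, 0.0303]
tcp_rot: [[-0.005, 1.0, -0.004], [0.001, -0.004, -1.0], [-1.0, -0.005, -0.001]]
force: [-0.1, -0.2, -0.1]
finger_gap: 0.0826
```

Emit:
play_rows(deltas=[[[-0.001, -0.005, 0.004], [0.25, 0.16, -0.7], -0.5], [[-0.001, -0.005, 0.004], [0.25, 0.16, -1.4], -0.5], [[-0.001, -0.005, 0.004], [0.25, 0.16, -2.1], -0.4], [[-0.001, -0.005, 0.004], [0.25, 0.16, -2.1], -0.4], [[-0.001, -0.005, 0.004], [0.25, 0.16, -2.1], -0.4]])

```text
time_s: 18.6
position: [0.5921, -0.0691, 0.0096]
tcp_rot: [[0.001, 1.0, 0.0], [-0.0, 0.0, -1.0], [-1.0, 0.001, 0.0]]
force: [0.2, -0.1, 0.1]
finger_gap: 0.064
```

Emit:
play_rows(deltas=[[[0, 0, 0], [0, 0, 0], 1], [[0, 0, 0], [0, 0, 0], 1], [[0, 0, 0], [0, 0, 0], 1], [[0, 0, 0], [0, 0, 0], 1], [[0, 0, 0], [0, 0, 0], 1]])

```text
time_s: 19.1
position: [0.5924, -0.0691, 0.01]
tcp_rot: [[0.001, 1.0, 0.001], [-0.0, 0.001, -1.0], [-1.0, 0.001, 0.0]]
force: [-0.8, 0.3, 2.0]
finger_gap: 0.046
```

Emit:
play_rows(deltas=[[[0, 0, 0], [0, 0, 1], 1], [[0, 0, 0], [0, 0, 4], 1], [[0, 0, 0], [0, 0, 8], 1], [[0, 0, 0], [-1, -3, 12], 1], [[0, 0, 0], [-2, -7, 15], 1]])

```text
time_s: 19.6
position: [0.5732, -0.1371, 0.1618]
tcp_rot: [[0.004, 1.0, 0.004], [-0.001, 0.004, -1.0], [-1.0, 0.004, 0.001]]
force: [1.4, -0.5, -0.2]
finger_gap: 0.0457
```

Emit:
play_rows(deltas=[[[0, 0, 0], [-1.4, -4.2, 1], 1], [[0, 0, 0], [-2.8, -8.4, 2], 1], [[0, 0, 0], [-4.2, -12.6, 3], 1], [[0, 0, 0], [-5.6, -16.8, 3], 1], [[0, 0, 0], [-7, -21, 3], 1]])

```text
time_s: 20.1
position: [0.5024, -0.3486, 0.1927]
tcp_rot: [[0.005, 1.0, 0.004], [-0.001, 0.004, -1.0], [-1.0, 0.005, 0.001]]
force: [-0.5, 0.3, -1.3]
finger_gap: 0.0461
```

Emit:
play_rows(deltas=[[[0, 0.004, -0.004], [-0.7, -1.5, -1], 1], [[0, 0.004, -0.004], [-1.2, -2.8, -4], 1], [[0, 0.004, -0.004], [-1.2, -2.8, -8], 1], [[0, 0.004, -0.004], [-1.2, -2.8, -10.6], 1], [[0, 0.004, -0.004], [-1.2, -2.8, -10.6], 1]])

```text
time_s: 20.6
position: [0.4876, -0.3741, 0.0824]
tcp_rot: [[-0.007, 1.0, -0.0], [0.005, -0.0, -1.0], [-1.0, -0.007, -0.005]]
force: [0.7, 0.1, -1.4]
finger_gap: 0.046
```

```bash
python3 look.py wrist w10|head -1;python3 held.py w10 .0071
```

```text
20.6 [ 0.4876 -0.3741  0.0824] [[-0.007, 1.0, -0.0], [0.005, -0.0, -1.0], [-1.0, -0.007, -0.005]] [ 0.7  0.1 -1.4] 0.04598488843152449 [-0.67  0.49  1.65 -0.    1.02 -0.67]
n 4134 x -0.0068181737969641686 y -0.02298505748554477 0.023195939668049708 z -0.023781884522221602 0.010935090871037728
tilt [ 0.0036  0.0042 -0.0068]
  circ [0.0004 0.0007] 0.009669596579915396 93
  circ [-0.0003  0.0009] 0.02349752823255111 206
```

View pics/w10.png

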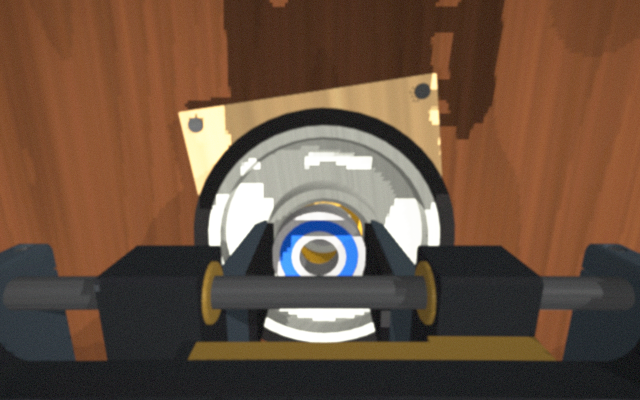

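Emit:
play_rows(deltas=[[[-0.005, -0.007, 0], [0.25, -0.34, 0], 1], [[-0.005, -0.007, 0], [0.25, -0.34, 0], 1], [[-0.005, -0.007, 0], [0.25, -0.34, 0], 1], [[-0.005, -0.007, 0], [0.25, -0.34, -0.2], 1], [[-0.005, -0.007, 0], [0.25, -0.34, -0.4], 1]])

```text
time_s: 21.15
position: [0.492, -0.3788, 0.0815]
tcp_rot: [[0.005, 1.0, -0.0], [-0.004, -0.0, -1.0], [-1.0, 0.005, 0.004]]
force: [0.8, 0.3, -1.9]
finger_gap: 0.0461
```

Emit:
play_rows(deltas=[[[0.004, 0.005, 0], [-0.18, 0.11, 0], 1], [[0.004, 0.005, 0], [-0.18, 0.11, 0], 1], [[0.004, 0.005, 0], [-0.18, 0.11, 0], 1], [[0.004, 0.005, 0], [-0.18, 0.11, 0], 1], [[0.004, 0.005, 0], [-0.18, 0.11, 0], 1]])

```text
time_s: 21.65
position: [0.4902, -0.3777, 0.0816]
tcp_rot: [[-0.0, 1.0, -0.0], [0.0, -0.0, -1.0], [-1.0, -0.0, -0.0]]
force: [0.4, 0.2, -1.3]
finger_gap: 0.0456
```

Emit:
play_rows(deltas=[[[0, 0, 0], [0, 0, -0.3], 1], [[0, 0, 0], [0, 0, -0.6], 1], [[0, 0, 0], [0, 0, -0.9], 1], [[0, 0, 0], [0, 0, -1.1], 1], [[0, 0, 0], [0, 0, -1.1], 1]])

```text
time_s: 22.15
position: [0.49, -0.3775, 0.07]
tcp_rot: [[-0.001, 1.0, -0.0], [0.001, -0.0, -1.0], [-1.0, -0.001, -0.001]]
force: [-0.1, -0.3, -1.8]
finger_gap: 0.0457
```

Emit:
play_rows(deltas=[[[0, 0, 0], [0, -0.03, -0.05], 1], [[0, 0, 0], [0, -0.03, -0.1], 1], [[0, 0, 0], [0, -0.03, -0.1], 1], [[0, 0, 0], [0, -0.03, -0.1], 1], [[0, 0, 0], [0, -0.03, -0.1], 1]])

```text
time_s: 22.65
position: [0.49, -0.3779, 0.0691]
tcp_rot: [[-0.001, 1.0, -0.0], [0.001, -0.0, -1.0], [-1.0, -0.001, -0.001]]
force: [0.1, 0.4, -1.0]
finger_gap: 0.046
```

Emit:
play_rows(deltas=[[[0, 0, 0], [0, 0, 0.05], -0.4], [[0, 0, 0], [0, 0, 0.05], -0.4], [[0, 0, 0], [0, 0, 0.05], -0.4], [[0, 0, 0], [0, 0, 0.05], -0.4], [[0, 0, 0], [0, 0, 0.05], -0.4]])

```text
time_s: 23.15
position: [0.4901, -0.3779, 0.0697]
tcp_rot: [[-0.001, 1.0, -0.0], [0.001, -0.0, -1.0], [-1.0, -0.001, -0.001]]
force: [0.2, -0.5, 0.5]
finger_gap: 0.0638
```

Emit:
play_rows(deltas=[[[0, 0, 0], [0, 0, 2], -0.4], [[0, 0, 0], [0, -1, 6], -0.4], [[0, 0, 0], [0, -4, 10], -0.4], [[0, 0, 0], [0, -6, 12.5], -0.4], [[0, 0, 0], [0, -6, 12.5], -0.4]])

```text
time_s: 23.65
position: [0.4916, -0.4418, 0.1993]
tcp_rot: [[0.006, 1.0, -0.002], [-0.007, -0.002, -1.0], [-1.0, 0.006, 0.007]]
force: [-0.8, 0.5, 1.0]
finger_gap: 0.0638
```

```bash
python3 look.py wrist w11|head -1; python3 inbore.py w11 .05 .075 .0115 .022
```

```text
23.65 [ 0.4916 -0.4418  0.1993] [[0.006, 1.0, -0.002], [-0.007, -0.002, -1.0], [-1.0, 0.006, 0.007]] [-0.8  0.5  1. ] 0.06383517075137092 [-0.75  0.46  1.38 -0.    1.29 -0.75]
boss (array([ 0.49073899, -0.37695361]), np.float64(0.022597944039161565))
boss (array([ 0.49041123, -0.37689658]), np.float64(0.03272611490951487))
tyre (array([ 0.4904723 , -0.37680404]), np.float64(0.05813972314803534))
tyre (array([ 0.49042023, -0.37702222]), np.float64(0.07445741534359752))
1604 [0.0605 0.0618 0.0631]
tilt,z [0.0013 0.004  0.0618] [ 0.49038333 -0.37654792  0.06178447]
```

View pics/w11b.png

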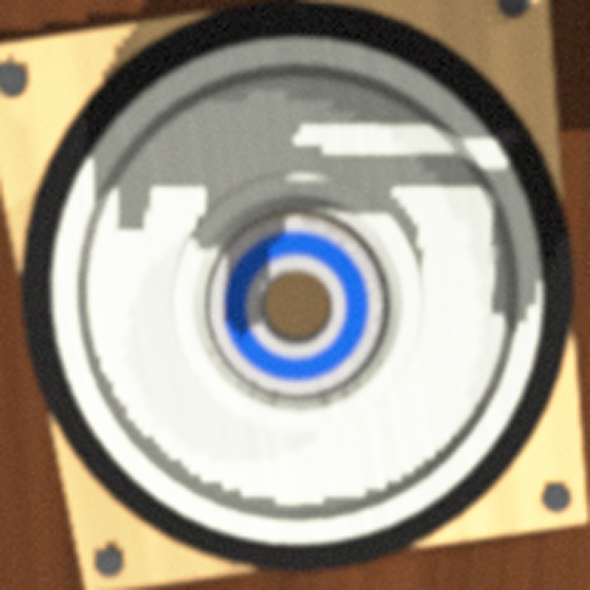

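Emit:
play_rows(deltas=[[[0, 0, 0], [-0.4, 4.5, 0], -0.6], [[0, 0, 0], [-0.8, 9, 0], -0.6], [[0, 0, 0], [-1.2, 13.5, 0], -0.6], [[0, 0, 0], [-1.6, 18, -0.5], -0.6], [[0, 0, 0], [-2, 22, -1.5], -0.6]])

```text
time_s: 24.2
position: [0.469, -0.2161, 0.1801]
tcp_rot: [[0.001, 1.0, -0.001], [-0.0, -0.001, -1.0], [-1.0, 0.001, 0.0]]
force: [1.2, 0.0, 0.4]
finger_gap: 0.0729
```

Emit:
play_rows(deltas=[[[0, 0, 0], [-0.3, 3, -1.5], -0.6], [[0, 0, 0], [-0.3, 5, -3], -0.6], [[0, 0, 0], [-0.3, 5, -3.5], -0.6], [[0, 0, 0], [-0.3, 5, -3.5], -0.6], [[0, 0, 0], [-0.3, 5, -3.5], -0.6]])

```text
time_s: 24.7
position: [0.4661, -0.1666, 0.1449]
tcp_rot: [[0.0, 1.0, -0.001], [-0.0, -0.001, -1.0], [-1.0, 0.0, 0.0]]
force: [-0.5, -1.1, -1.3]
finger_gap: 0.073
```

```bash
python3 look.py wrist w12|head -1;python3 part.py w12 .4672 -.128 .027; python3 part.py w12 .4672 -.128 .013 .045
```

```text
24.7 [ 0.4661 -0.1666  0.1449] [[0.0, 1.0, -0.001], [-0.0, -0.001, -1.0], [-1.0, 0.0, 0.0]] [-0.5 -1.1 -1.3] 0.07300328505143186 [-0.37  0.25  1.85 -0.    1.04 -0.37]
z 0.027279300361496173 1203
[ 0.4678 -0.1293] 0.0065 45 delta cm [0.17 3.73]
[ 0.4678 -0.1294] 0.0167 116 delta cm [0.16 3.72]
z 0.013263018215161543 3364
[ 0.4678 -0.1312] 0.0183 120 delta cm [0.17 3.55]
[ 0.4678 -0.1296] 0.0326 218 delta cm [0.16 3.7 ]
```

View pics/w12.png

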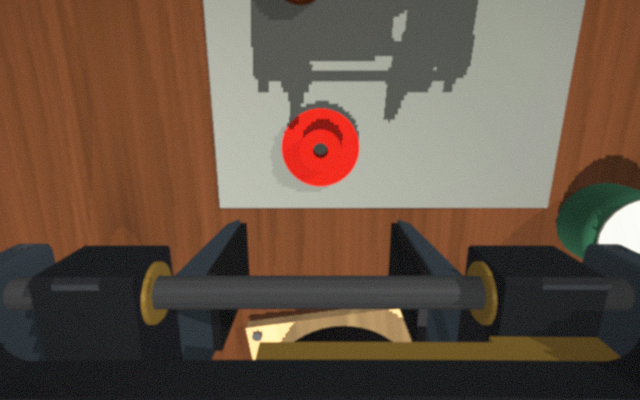

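Emit:
play_rows(deltas=[[[0, 0, 0], [0.1, 2, -2], -0.6], [[0, 0, 0], [0.16, 3.7, -5], -0.6], [[0, 0, 0], [0.16, 3.7, -8], -0.6], [[0, 0, 0], [0.16, 3.7, -10], -0.6], [[0, 0, 0], [0.16, 3.7, -10], -0.6]])

```text
time_s: 25.25
position: [0.4665, -0.1301, 0.0433]
tcp_rot: [[-0.004, 1.0, -0.003], [0.001, -0.003, -1.0], [-1.0, -0.004, -0.001]]
force: [-0.0, 0.5, -0.2]
finger_gap: 0.0726
```

Emit:
play_rows(deltas=[[[-0.001, -0.004, 0.003], [0.1, 0.07, -0.7], -0.4], [[-0.001, -0.004, 0.003], [0.1, 0.07, -1.4], -0.4], [[-0.001, -0.004, 0.003], [0.1, 0.07, -2.1], -0.2], [[-0.001, -0.004, 0.003], [0.1, 0.07, -2.5], -0.2], [[-0.001, -0.004, 0.003], [0.1, 0.07, -2.5], -0.2]])

```text
time_s: 25.75
position: [0.4672, -0.1294, 0.018]
tcp_rot: [[-0.0, 1.0, 0.0], [0.0, 0.0, -1.0], [-1.0, -0.0, -0.0]]
force: [-0.1, -0.4, -0.2]
finger_gap: 0.0549
```

Emit:
play_rows(deltas=[[[0, 0, 0], [0.04, 0, 0], 1], [[0, 0, 0], [0.04, 0, 0], 1], [[0, 0, 0], [0.04, 0, 0], 1], [[0, 0, 0], [0.04, 0, 0], 1], [[0, 0, 0], [0.04, 0, 0], 1]])

```text
time_s: 26.25
position: [0.4679, -0.1295, 0.0182]
tcp_rot: [[0.0, 1.0, 0.0], [-0.0, 0.0, -1.0], [-1.0, 0.0, 0.0]]
force: [1.3, -0.6, 1.1]
finger_gap: 0.0328
```

Emit:
play_rows(deltas=[[[0, 0, 0], [0, 0, 0], 1], [[0, 0, 0], [0, 0, 2], 1], [[0, 0, 0], [0, 0, 6], 1], [[0, 0, 0], [0.2, -2, 10], 1], [[0, 0, 0], [0.4, -5, 13], 1]])

```text
time_s: 26.75
position: [0.4722, -0.1791, 0.1505]
tcp_rot: [[0.002, 1.0, 0.002], [-0.0, 0.002, -1.0], [-1.0, 0.002, 0.0]]
force: [2.3, -0.4, -1.1]
finger_gap: 0.0329
```

Emit:
play_rows(deltas=[[[0, 0, 0], [0.5, -4.5, 1], 1], [[0, 0, 0], [1, -9, 1], 1], [[0, 0, 0], [1.5, -13.5, 1], 1], [[0, 0, 0], [1.8, -18, 1], 1], [[0, 0, 0], [1.8, -19.5, 1], 1]])

```text
time_s: 27.25
position: [0.49, -0.3782, 0.1598]
tcp_rot: [[0.002, 1.0, -0.001], [-0.002, -0.001, -1.0], [-1.0, 0.002, 0.002]]
force: [-0.3, 1.1, -2.4]
finger_gap: 0.0329
```

```bash
python3 look.py wrist w13|head -1;python3 held.py w13 .009
```

```text
27.25 [ 0.49   -0.3782  0.1598] [[0.002, 1.0, -0.001], [-0.002, -0.001, -1.0], [-1.0, 0.002, 0.002]] [-0.3  1.1 -2.4] 0.03293328564846689 [-0.68  0.42  1.54 -0.    1.17 -0.68]
n 2786 x -0.008911768323144196 y -0.023185473990569975 0.02316345277702634 z -0.017780584414876652 0.010218023732469512
tilt [-0.0002 -0.0007 -0.0089]
  circ [0.0003 0.0009] 0.006039518074015368 68
  circ [0.0002 0.0073] 0.017867878120813457 277
```

View pics/w13.png

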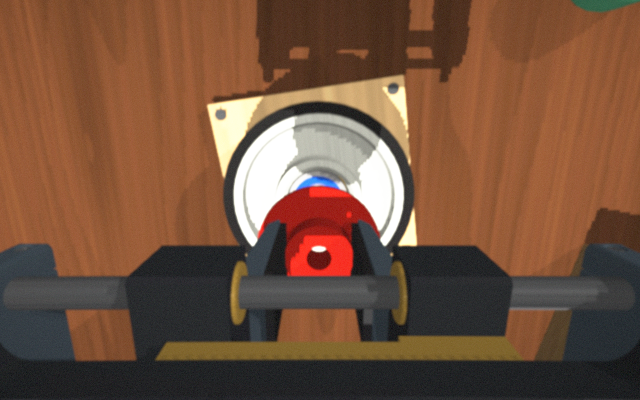

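Emit:
play_rows(deltas=[[[0.002, 0.002, 0.001], [0, 0.08, -2], 1], [[0.002, 0.002, 0.001], [0, 0.08, -4], 1], [[0.002, 0.002, 0.001], [0, 0.08, -6], 1], [[0.002, 0.002, 0.001], [0, 0.08, -7], 1], [[0.002, 0.002, 0.001], [0, 0.08, -7], 1]])

```text
time_s: 27.8
position: [0.4889, -0.376, 0.0881]
tcp_rot: [[-0.003, 1.0, 0.001], [0.003, 0.001, -1.0], [-1.0, -0.003, -0.003]]
force: [0.5, 0.1, -0.1]
finger_gap: 0.0327
```

Emit:
play_rows(deltas=[[[0, 0, 0], [0, 0, 0], 1], [[0, 0, 0], [0, 0, 0], 1], [[0, 0, 0], [0, 0, 0], 1], [[0, 0, 0], [0, 0, 0], 1], [[0, 0, 0], [0, 0, 0], 1]])

```text
time_s: 28.3
position: [0.4891, -0.3762, 0.0886]
tcp_rot: [[-0.003, 1.0, 0.001], [0.002, 0.001, -1.0], [-1.0, -0.003, -0.002]]
force: [0.2, 0.6, -0.8]
finger_gap: 0.0329
```

Emit:
play_rows(deltas=[[[-0.002, -0.003, -0.001], [0.1, -0.12, 0], 1], [[-0.002, -0.003, -0.001], [0.1, -0.12, 0], 1], [[-0.002, -0.003, -0.001], [0.1, -0.12, 0], 1], [[-0.002, -0.003, -0.001], [0.1, -0.12, 0], 1], [[-0.002, -0.003, -0.001], [0.1, -0.12, -0.2], 1]])

```text
time_s: 28.8
position: [0.4902, -0.3775, 0.0867]
tcp_rot: [[0.001, 1.0, -0.0], [-0.0, -0.0, -1.0], [-1.0, 0.001, 0.0]]
force: [-0.6, -0.2, -0.1]
finger_gap: 0.0327
```

Emit:
play_rows(deltas=[[[0, 0, 0], [0, 0, -0.15], 1], [[0, 0, 0], [0, 0, -0.3], 1], [[0, 0, 0], [0, 0, -0.45], 1], [[0, 0, 0], [0, 0, -0.55], 1], [[0, 0, 0], [0, 0, -0.55], 1]])

```text
time_s: 29.3
position: [0.4901, -0.3774, 0.0809]
tcp_rot: [[0.0, 1.0, -0.0], [0.0, -0.0, -1.0], [-1.0, 0.0, -0.0]]
force: [-0.4, -0.4, 0.5]
finger_gap: 0.0329
```

Spigot is about 2 mm into the mouth without contact; lowering on.

Emit:
play_rows(deltas=[[[0, 0, 0], [0, 0, -0.1], 1], [[0, 0, 0], [0, 0, -0.2], 1], [[0, 0, 0], [0, 0, -0.22], 1], [[0, 0, 0], [0, 0, -0.22], 1], [[0, 0, 0], [0, 0, -0.22], 1]])

```text
time_s: 29.8
position: [0.4902, -0.3774, 0.0788]
tcp_rot: [[0.0, 1.0, -0.0], [0.0, -0.0, -1.0], [-1.0, 0.0, -0.0]]
force: [-0.1, -0.0, -0.9]
finger_gap: 0.0328
```

Emit:
play_rows(deltas=[[[0, 0, 0], [0, 0, 0], -0.1], [[0, 0, 0], [0, 0, 0], -0.1], [[0, 0, 0], [0, 0, 0], -0.1], [[0, 0, 0], [0, 0, 0], -0.1], [[0, 0, 0], [0, 0, 0], -0.1]])

```text
time_s: 30.3
position: [0.4902, -0.3774, 0.0789]
tcp_rot: [[0.001, 1.0, -0.0], [-0.0, -0.0, -1.0], [-1.0, 0.001, 0.0]]
force: [0.3, 0.4, 0.9]
finger_gap: 0.0501
```

Emit:
play_rows(deltas=[[[0, 0, 0], [0, 0, 2], -0.1], [[0, 0, 0], [0, 0, 6], -0.1], [[0, 0, 0], [0, -4, 10], -0.1], [[0, 0, 0], [0, -6, 12.5], -0.1], [[0, 0, 0], [0, -6, 12.5], -0.1]])

```text
time_s: 30.8
position: [0.4918, -0.4419, 0.2089]
tcp_rot: [[0.008, 1.0, -0.003], [-0.008, -0.002, -1.0], [-1.0, 0.008, 0.008]]
force: [0.8, 0.5, 0.8]
finger_gap: 0.0498
```

```bash
python3 look.py wrist w14|head -1; python3 - <<'E'
from mw import *
s=pickle.load(open('pics/w14.pkl','rb')); C=cloud(s,s['pos'],s['rot'])
red=M(s,(0,150,60),(8,255,255))|M(s,(174,150,60),(180,255,255))
for z in (.073,.087):
    m=((abs(C[...,2]-z)<.004)&(red>0)&(np.hypot(C[...,0]-.49,C[...,1]+.377)<.045)).astype(np.uint8); P=C[m>0]
    P=P[abs(P[:,2]-np.median(P[:,2]))<.003]
    print(z,len(P),np.median(P[:,2]),np.linalg.lstsq(np.c_[P[:,:2]-[.4904,-.377],np.ones(len(P))],P[:,2],rcond=None)[0].round(4))
    cs,_=cv2.findContours(m,cv2.RETR_EXTERNAL,cv2.CHAIN_APPROX_NONE); c=max(cs,key=cv2.contourArea); print(circ(onplane(s,c.reshape(-1,2),z,s['pos'],s['rot'])))
E
python3 look.py top top1|head -1; python3 look.py scene scene1|head -1
```

```text
30.8 [ 0.4918 -0.4419  0.2089] [[0.008, 1.0, -0.003], [-0.008, -0.002, -1.0], [-1.0, 0.008, 0.008]] [0.8 0.5 0.8] 0.049774060837018276 [-0.75  0.45  1.37 -0.    1.31 -0.75]
0.073 3306 0.07322274343345425 [-0.0006 -0.0016  0.0732]
(array([ 0.49034616, -0.37677656]), np.float64(0.03171075482716527))
0.087 1251 0.0872499543455919 [-0.0024  0.0018  0.0872]
(array([ 0.49044591, -0.3775102 ]), np.float64(0.016585535728735307))
30.85 [ 0.4908 -0.4392  0.2059] [[0.004, 1.0, -0.002], [-0.003, -0.002, -1.0], [-1.0, 0.004, 0.003]] [-0.5 -0.1  0. ] 0.05007700493549907 [-0.75  0.45  1.37  0.    1.31 -0.75]
30.9 [ 0.49   -0.4375  0.2038] [[0.001, 1.0, -0.001], [0.0, -0.001, -1.0], [-1.0, 0.001, -0.0]] [-0.2  0.4 -1.1] 0.05023943222588783 [-0.75  0.46  1.38  0.    1.31 -0.75]
```

View pics/w14.png

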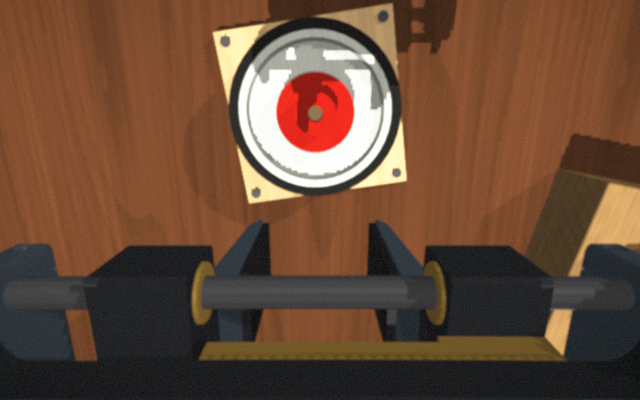

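View pics/scene1.png

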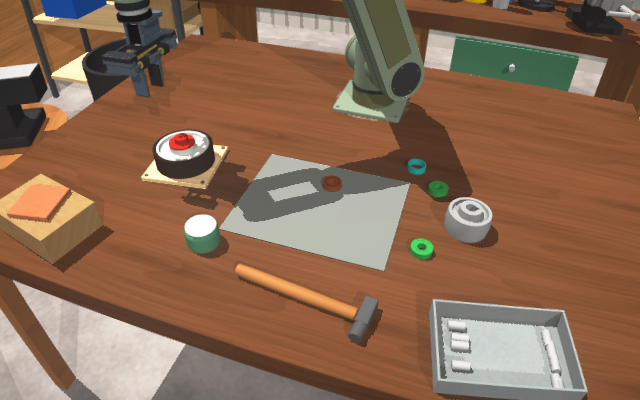

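Emit:
play_rows(deltas=[[[0, 0, 0], [0, 0, 0], -0.1], [[0, 0, 0], [0, 0, 0], -0.1], [[0, 0, 0], [0, 0, 0], -0.1], [[0, 0, 0], [0, 0, 0], -0.1], [[0, 0, 0], [0, 0, 0], -0.1]])

```text
time_s: 31.45
position: [0.4896, -0.4363, 0.2025]
tcp_rot: [[-0.001, 1.0, -0.0], [0.002, -0.0, -1.0], [-1.0, -0.001, -0.002]]
force: [-0.1, -0.7, 0.6]
finger_gap: 0.0503
```

```bash
python3 -c "
from workcell import env
print(env.close_job())"
```

```text
the job is handed in; nothing more can be done
None
```

I rebuilt the hub in the order asked: shielded bearing, brass spacer, sealed bearing, then the red dust cover. The job was handed in at about 31 s of the 104 s allowed.

| Part | Measured top height (mm) | Expected (mm) | Level? |
|---|---|---|---|
| Shielded bearing | 31.7 | 32 | yes |
| Spacer | 48.3 | 48 | yes |
| Sealed bearing | 61.8 | 62 | yes |
| Cover flange | 73.2 | 73 | yes |
| Cover neck | 87.2 | 87 | yes |

- **Cover position:** it sits on the hub axis to within about 0.6 mm, with the flange flat on the hub face.
- **Forces:** force readings at the end of each move call stayed under 5 N.
- **Other objects:** by eye in the last scene picture, the old bearing, drive wheel, hammer, tin and look-alikes are where they started, and the wheel did not move.
- **Disagreements:** the top camera put the wheel about 2 mm off the wrist camera's reading, within its stated calibration, so I used the wrist camera. The gripper opening read about 1 mm under the true part size every time. Neither mattered for the fit.

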